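# Rejoin a hinged casting mould with its hinge pin

### The arm

A 6-joint arm with a two-finger parallel gripper is mounted at the origin on the work surface. World frame = base frame: x ahead of the robot, y to its left, z up, the work surface at z = 0. Lengths are in m, angles in degrees, forces in N, time in s.
With the tool pointing down it reaches from about 0.375 to 0.9 m from the base axis. Payload 3.1 kg.
Tool frame: the origin (TCP) lies midway between the tips of the shut fingers; the grasp point (between the pads) lies bot.pinch_z behind it (bot.pinch_z is the distance from the TCP to the grasp point, in m); z points along the fingers, y is the direction in which the jaws open and shut (so a half turn about z gives the same grasp; the last joint's range is limited). The gripper opens to 87 mm and grips with 3 to 60 N. Pads are 19 mm wide; open, the fingers measure 117 mm over their backs; the gripper's body (75 mm by 190 mm) begins 51 mm behind the grasp point.
Start: joints at [60.132, 30.224, 82.088, -0, 67.689, -10.227], TCP at [0.21, 0.589, 0.202] pointing down, gripper open.
Joint ranges: [-176.69, 176.69], [-43.24, 126.21], [12.49, 139.97], [-82, 262], [0, 151.66], [-163.58, 163.58]. Speed limits (degrees/s): [159.86, 159.86, 180, 180, 180, 180].

### API

Orientations are given as a 3x3 rotation matrix whose columns are the frame's x, y, z axes.
In Python, from rig import bot gives the robot as it stands.
- The arm moves only by the tool apply_moves, never from a script. Its argument "motion" is text: rows parted by semicolons, each of 7 numbers parted by spaces: the shift along the tool's x, y, z in m, then the turn, a rotation vector about the tool's x, y, z in degrees, then the finger opening in m, from 0 to 0.087. A call has exactly 8 rows; each row is the pose to reach, as a shift and turn from the pose commanded when the call began, along the tool's axes at that moment; what a row does not reach only later rows make up. A row lasts 1/8 s, in which the tool goes at most 62.5 mm and 10.7 degrees, less where a joint would pass 70% of its speed; a pose out of reach is approached as far as the arm can. A call with a gripper value outside its range is refused whole. The fingers move at their own pace and stop on an object; the grip force is fixed at half the most. Time passes only in rows, so rows that repeat a pose let the fingers close, or fill a call up. It gives the time, the measured TCP pose, the force and the opening at its end, in the units of the state.
- bot.read_state(): the state, without advancing time (a new reading comes with each control period).
- bot.capture(name): name is "scene" or "side" or "wrist"; returns the picture (384x512x3 uint8, red, green, blue); there is no depth.
- bot.get_calibration(name): a dict with "fx", "fy", "cx", "cy" (pixels), "rvec" (rotation vector, rad) and "tvec" (3), from world to camera coordinates, as OpenCV has them. Camera axes: x right, y down, z forward; pixel columns grow to the right and rows downward; lengths in m; the calibration is good to about 2 mm. The wrist camera is an equidistant fisheye: a pixel r from the principal point sees the ray r / f radians off the axis. A picture is of the moment at which its call begins: read the wrist's pose just before it. get_calibration takes no time and is no camera call; for the wrist camera it gives the pose at the moment of the call.
- bot.hand_in(): hands the job in, once; it reports no verdict.
Trained networks look in the newest picture that a camera, given by its name, has taken for a name from the list of things; names that differ only in an ending like _2 or _b are one class to them, and where a whole thing is asked for, a point or a joint stands for the part that bears it (a point fixed in the world has none). Each returns a list of dicts, best first, with "p" (0 to 1); they miss things now and then, are a little off and sometimes report something else, mostly with a low value. They report only what shows in the picture. A call takes as long as a camera call. They do not tell look-alikes from the thing itself.
- bot.find_in(name, camera): "point" ([x, y, z] in m, in world coordinates, good to about 4 mm: the middle of the surface that is visible of it).
The state is a dict: "time_s": time; "joint_positions": joint angles; "qvel": joint speeds; "tau": joint torques, N m; "position": TCP position; "tcp_rot": TCP orientation; "force": force on the tool from outside, world axes, zero at the start; "moment": the same for the moment, N m; "opening": opening from 0.0 (shut) to 1.0 (fully open).
Only numpy, scipy, OpenCV 4.12 (cv2) and the standard library are available. Lean on these libraries where they do the work, as an engineer would, in place of code of your own. Each camera call takes 0.05 s, during which the arm holds its last target.

### The job

Put the cleaned casting mould for soft gripper fingers back together: stand the loose mould half on the aluminium base plate with its knuckle slid in between the two knuckles of the fixed half, opened out flat so that the three bores line up. Then take the red-handled hinge pin from the rack and push it down through all three knuckles, driving the tight brass bush down flush with its flange until the flange is fully home on the top knuckle, and let go. The mould is printed plastic, so feel your way and never force it (about 40 N cracks a knuckle), and leave the other things on the bench as they are.

Things in the scene. Friction and masses are not known exactly. Their poses are not given: they have to be found in the camera images.
- mould_base: Fixed blue-grey mould half on an aluminium base plate, which is screwed to the table on spacers, 4 to 16 above it. Origin on the hinge axis at the plate's underside, z up the axis. Plate 10 thick, x -60 to 30, y -118 to 118. Fixed block at x -30 to 0, y -101 to -11, z 10 to 70; its cavity side (x 0) faces +x. The loose half stands on the plate's free end (y above 11), axes parallel to these.
- hinge_top (a point): Point on the hinge axis at the upper rim of the top fixed knuckle (bore 11, outer diameter 20, 43 to 60 above the plate's upper face; the bottom one is at 0 to 17). A tight brass bush (diameter 18, hole 12) was drawn up out of its counterbore and stands 2.5 to 4 proud of this rim; it stays where it is left and slides down only under about 20 N from the flange. Axes as mould_base.
- hinge_mid (a point): Point on the hinge axis in the gap between the fixed knuckles (30 above the plate's upper face), where the centre of the loose half's knuckle belongs. The fixed block's end face, 11 to -y of here, stops the 10 mm radius loose knuckle 1 mm past the aligned position. Axes as mould_base.
- half_center (a point): Centre of the loose mould half's block, half-way up: blue-grey, 30 (x) by 90 (y) by 60 (z, upright), 0.15 to 0.3 kg. It starts standing on the table; its underside is 30 below this point. Its cavity (12 deep, 12 to 36 above the underside) opens to +x; the top 24 is solid and good to pinch across the 30 thickness. Its knuckle is at the -y end.
- half_knuckle (a point): Centre of the loose half's knuckle on its bore axis: outer diameter 20, bore 11, 23 tall, so with the half on the plate it has 1.5 of room above and below between the fixed knuckles. It lies at x 15, y -56, z 0 from half_center in the half's axes.
- pin_grip (a point): Grip point on the red handle of the steel hinge pin (90 g), on its axis, z up. Handle diameter 16, 23 below to 19 above this point; flange diameter 24, 4 thick, underside 27 below this point. Shank diameter 10, 58 long under the flange, the last 8 tapering to a 5 wide tip. It stands in a rack hole, flange on its top.
- pin_seat (a point): Point on the hinge pin's axis at the underside of its flange, z up along the pin.
- pin_rack: Blue-grey block 120 (x) by 50 (y) by 64 tall, fixed to the table, origin under its centre. Two loose upright holes, 61 deep, at x -35 and 35 hold the red-handled hinge pin and a short black-handled pin, either way round.
- short_pin_grip (a point): Grip point of a shorter, black-handled pin (same handle, shank only 32), upright in the other hole of the rack. Not for this hinge: leave it.
- release_bottle: White plastic bottle with blue cap, diameter 52, 130 tall, upright, origin under its centre. Leave it.
- parts_tray: Red open tray 110 by 170 by 14 with two grey printed pieces fixed in it, origin under its centre. Leave it.
- hex_key: Steel hex key with blue handle lying flat, 160 long and 14 high, origin on the table near its middle. Leave it.
Not all that is in view belongs to the job. What is shaped like the part that bears half_center but orange or purple is not meant.

How it is judged (in metres and radians):
On the way, in this order (a step that is already met when the one before it is completed fails the run):
1. the loose half stands upright on the base plate with its knuckle between the fixed knuckles, bores in line within 3.5 mm, opened out flat within about 20 degrees (horizontal distance between half_knuckle and hinge_mid below 0.0035 m and z of half_knuckle in the frame of hinge_mid between -0.002 and 0.002 m and angle between half_knuckle's own z axis and vertical below 0.07 rad and angle between the y axis of half_knuckle and the y axis of mould_base, either way round below 0.35 rad), for 0.2 s.
2. the hinge pin is through all three knuckles with its flange pressed home on the top knuckle (horizontal distance between pin_seat and hinge_top below 0.0025 m and z of pin_seat in the frame of hinge_top below 0.001 m and angle between the z axis of pin_seat and the z axis of hinge_top, either way round below 0.06 rad), for 0.2 s.
At the end, for the whole second after the job is handed in: The loose half stands upright (4 deg) on the plate, opened flat within about 20 deg, bore within 2.5 mm of the hinge axis; the red pin is through all three knuckles, upright (3.4 deg), flange home within 1 mm of the top knuckle's rim, axis within 2.5 mm of the hinge axis (all of step 2 and horizontal distance between half_knuckle and hinge_mid below 0.0025 m and z of half_knuckle in the frame of hinge_mid between -0.002 and 0.002 m and angle between half_knuckle's own z axis and vertical below 0.07 rad and angle between the y axis of half_knuckle and the y axis of mould_base, either way round below 0.35 rad); the robot touches nothing.
It fails at once if the pin is forced: more than 40 N between the hinge pin and the fixed half or its bush (contact force between hinge_pin and mould_base above 40 N).
It fails at once if the pin is forced: more than 40 N between the hinge pin and the loose half (contact force between hinge_pin and loose_half above 40 N).
It fails at once if the loose half is rammed: more than 40 N between it and the fixed half (contact force between loose_half and mould_base above 40 N).
It fails at once if the short black pin, the bottle, the parts tray or the hex key is moved by more than 30 mm (distance of any of short_pin_grip, release_bottle, parts_tray, hex_key from where it was at the start of the episode above 0.03 m).
It also fails if it takes over 70 s, if anything falls off the work surface, if the arm or the gripper's body presses on something with over 40 N, if the wrist force passes 120 N, or if a joint passes its speed limit or range.

## Working session

There is one attempt and no reset: what is moved stays moved. The work goes in short steps, Python scripts to look and compute and a tool call to move; the robot and the scene stay as the last step left them, time stands still between calls to the robot, and variables do not carry over. Pictures are saved under pics/ and viewed, and the job is handed in when it is done.

Besides the shell and the picture viewer there is one more tool, called after "Request:" as a command line: name --argument value ..., lists and objects as JSON in quotes. apply_moves: Moves the arm, as the interface text tells. Its arguments: {"type":"object","properties":{"motion":{"type":"string"}},"required":["motion"]}

```bash
ls; mkdir -p pics
python3 - <<'E'
from rig import bot
import cv2
s=bot.read_state(); print(s); print(bot.pinch_z)
for n in ("scene","side","wrist"):
    im=bot.capture(n); cv2.imwrite(f"pics/{n}0.png",im[:,:,::-1]); c=bot.get_calibration(n); print(n,c)
E
```

```text
pics
{'time_s': 0.0, 'joint_positions': array([ 6.01322094e+01,  3.02792067e+01,  8.21566504e+01, -1.00722389e-05,
        6.76884628e+01, -1.02272858e+01]), 'qvel': array([ 0.06114937, -0.08205305, -0.07391715,  0.03825787,  0.02908607,
       -0.12928133]), 'tau': array([ 1.45115901e-03, -4.40036595e+01, -1.76593906e+01,  6.33975654e-02,
        5.82370092e-02, -1.52077669e-04]), 'position': array([0.20965338, 0.58796448, 0.20146763]), 'tcp_rot': array([[-9.41819887e-01,  3.36116250e-01, -1.08041573e-03],
       [ 3.36117766e-01,  9.41818086e-01, -1.88167374e-03],
       [ 3.85093958e-04, -2.13534467e-03, -9.99997646e-01]]), 'force': array([-0.17525826, -0.23855771,  0.11708546]), 'moment': array([0.0203504 , 0.00418492, 0.04324361]), 'opening': 0.998543072293472}
0.0187
scene {'fx': 364.49892857373214, 'fy': 364.49892857373214, 'cx': 259.82439715592255, 'cy': 192.32680272130406, 'rvec': array([ 1.25844413,  2.06126261, -1.06406844]), 'tvec': array([ 0.24247061, -0.21323962,  1.34734349])}
side {'fx': 377.1541545240469, 'fy': 377.1541545240469, 'cx': 256.7661779517621, 'cy': 193.85584477345344, 'rvec': array([ 2.32972572, -0.6957081 ,  0.24359993]), 'tvec': array([-0.4865227 ,  0.29718099,  0.79132972])}
wrist {'fx': 297.3186396354542, 'fy': 297.3186396354542, 'cx': 251.87940132375667, 'cy': 191.7539361863009, 'rvec': array([-2.38641628, -1.68335008, -0.2160747 ]), 'tvec': array([-0.62356524, -0.03175224,  0.39034956])}
```

View pics/scene0.png

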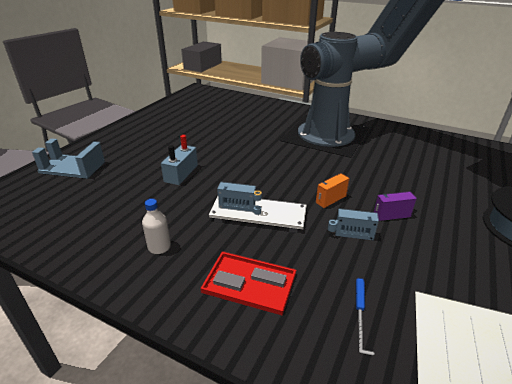

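View pics/side0.png

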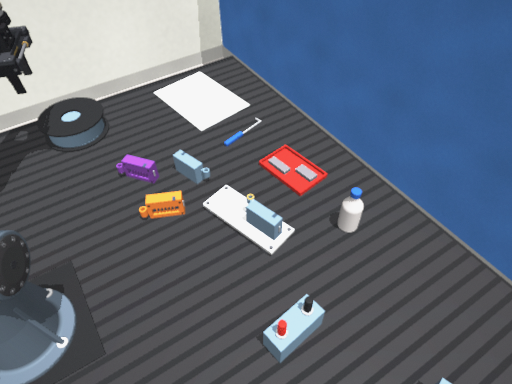

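View pics/wrist0.png

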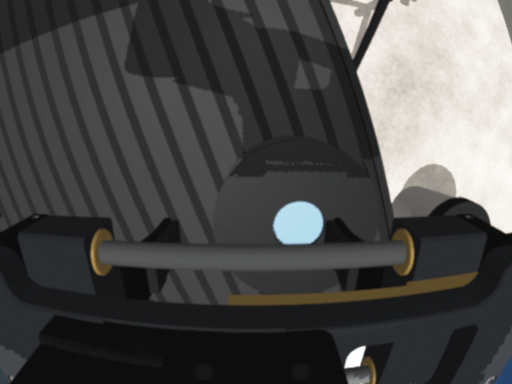

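Run:
```python
from rig import bot
for cam in ("scene","side","wrist"):
  for n in ("mould_base","hinge_top","hinge_mid","half_center","half_knuckle","pin_grip","pin_rack","short_pin_grip","release_bottle","parts_tray","hex_key"):
    try: r=bot.find_in(n,cam)
    except Exception as e: r=str(e)
    print(cam,n,[(x['point'].round(3) if hasattr(x['point'],'round') else x['point'],round(x['p'],2)) for x in r] if not isinstance(r,str) else r)
print(bot.read_state()['time_s'])
```

```text
scene mould_base [([0.5715, -0.0453, 0.0632], 0.6)]
scene hinge_top [([0.5755, -0.0489, 0.0617], 0.71)]
scene hinge_mid [([0.5732, -0.0486, 0.066], 0.79)]
scene half_center [([0.5117, 0.2295, 0.041], 0.8), ([0.4046, 0.1461, 0.0426], 0.75), ([0.3982, 0.3101, 0.0413], 0.67)]
scene half_knuckle [([0.4062, 0.1422, 0.0451], 0.75), ([0.5113, 0.2355, 0.0405], 0.59)]
scene pin_grip [([0.4448, -0.3029, 0.0831], 0.6)]
scene pin_rack [([0.4978, -0.2855, 0.0433], 0.62)]
scene short_pin_grip [([0.5084, -0.2967, 0.0857], 0.62)]
scene release_bottle [([0.7692, -0.1425, 0.0674], 0.87)]
scene parts_tray [([0.7611, 0.0881, 0.0061], 0.94)]
scene hex_key [([0.7156, 0.3052, 0.0131], 0.83)]
side mould_base [([0.5577, -0.0621, 0.0774], 0.77)]
side hinge_top [([0.5555, -0.0608, 0.0764], 0.79), ([0.4361, -0.315, 0.0914], 0.57)]
side hinge_mid [([0.5576, -0.0644, 0.0755], 0.9)]
side half_center [([0.385, 0.137, 0.0436], 0.94), ([0.4959, 0.2155, 0.0434], 0.79), ([0.3738, 0.2995, 0.0417], 0.76)]
side half_knuckle [([0.4998, 0.215, 0.0465], 0.92), ([0.3807, 0.1406, 0.0436], 0.9), ([0.3742, 0.2967, 0.0437], 0.73), ([0.4607, -0.3142, 0.061], 0.35)]
side pin_grip [([0.4323, -0.3107, 0.0913], 0.44)]
side pin_rack [([0.4646, -0.315, 0.0589], 0.83)]
side short_pin_grip [([0.5008, -0.2996, 0.0926], 0.69)]
side release_bottle [([0.7457, -0.1631, 0.08], 0.65), ([0.5578, -0.0587, 0.0795], 0.41)]
side parts_tray [([0.7538, 0.0786, 0.0079], 0.81)]
side hex_key [([0.4343, -0.3131, 0.0935], 0.6), ([0.6925, 0.2973, 0.0099], 0.46)]
wrist mould_base []
wrist hinge_top []
wrist hinge_mid []
wrist half_center []
wrist half_knuckle []
wrist pin_grip []
wrist pin_rack []
wrist short_pin_grip []
wrist release_bottle []
wrist parts_tray []
wrist hex_key []
1.8
```

Candidates for the loose half in the scene image are blue-grey (355,224), orange (333,190) and purple (396,206). The fixed half is at (237,197). I choose the blue-grey one and will check it in a close crop.

Run:
```python
import cv2
a=cv2.imread('pics/scene0.png'); b=cv2.imread('pics/side0.png')
cv2.imwrite('pics/c1.png',cv2.resize(a[165:255,200:420],None,fx=3.6,fy=3.6,interpolation=cv2.INTER_CUBIC))
cv2.imwrite('pics/c2.png',cv2.resize(b[140:260,105:305],None,fx=4,fy=4,interpolation=cv2.INTER_CUBIC))
```

```text
(no output)
```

View pics/c1.png

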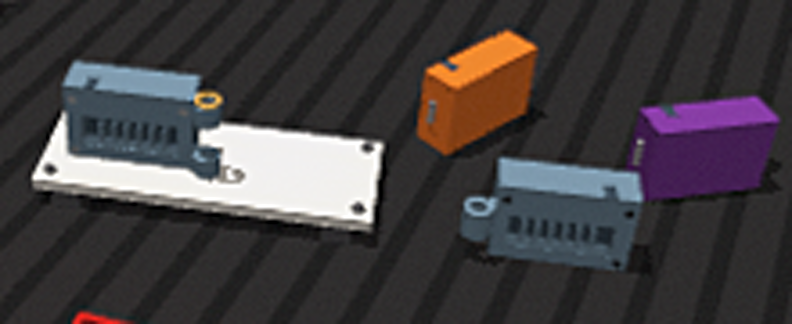

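View pics/c2.png

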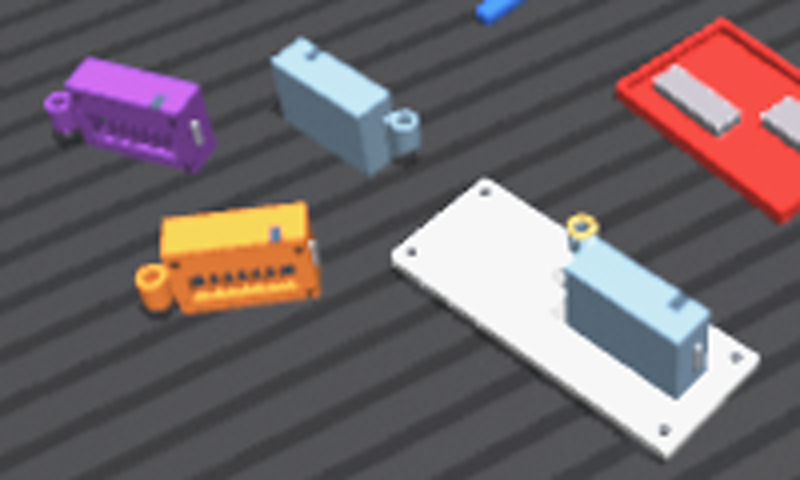

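```bash
cat > h.py <<'E'
import numpy as np, cv2
from scipy.spatial.transform import Rotation as R
from scipy.optimize import least_squares
def proj(c,P,fish=False):
    P=np.atleast_2d(P); q=R.from_rotvec(np.ravel(c['rvec'])).apply(P)+np.ravel(c['tvec'])
    if fish:
        r=np.hypot(q[:,0],q[:,1]); th=np.arctan2(r,q[:,2]); k=th/np.maximum(r,1e-9)
        return np.c_[c['cx']+c['fx']*q[:,0]*k,c['cy']+c['fy']*q[:,1]*k]
    return np.c_[c['cx']+c['fx']*q[:,0]/q[:,2],c['cy']+c['fy']*q[:,1]/q[:,2]]
def ray(c,uv,fish=False):
    x=(uv[0]-c['cx'])/c['fx'];y=(uv[1]-c['cy'])/c['fy']
    if fish:
        t=np.hypot(x,y); d=np.array([x/t*np.sin(t),y/t*np.sin(t),np.cos(t)]) if t>1e-9 else np.array([0,0,1.])
    else: d=np.array([x,y,1.])
    r=R.from_rotvec(np.ravel(c['rvec'])).inv()
    return -r.apply(np.ravel(c['tvec'])), r.apply(d/np.linalg.norm(d))
def onz(c,uv,z,fish=False):
    o,d=ray(c,uv,fish); return o+d*(z-o[2])/d[2]
def pose(p,X):  # p=x,y,z,yaw(rad)
    X=np.asarray(X,float); c,s=np.cos(p[3]),np.sin(p[3])
    return np.c_[c*X[:,0]-s*X[:,1]+p[0], s*X[:,0]+c*X[:,1]+p[1], X[:,2]+p[2]]
E
python3 - <<'E'
from rig import bot
from h import *
cs,cd=bot.get_calibration('scene'),bot.get_calibration('side')
S=lambda u,v:(u/3.6+200-.5+.14,v/3.6+165-.36)
D=lambda u,v:(u/4+105-.375,v/4+140-.375)
mb=[(cs,(30,-118,10),S(35,181)),(cs,(30,118,10),S(374,222)),(cs,(-60,118,10),S(383,141)),
(cs,(-30,-101,70),S(78,62)),(cs,(-30,-11,70),S(200,75)),(cs,(0,-11,70),S(197,95)),(cs,(0,-101,70),S(66,83)),
(cd,(30,118,10),D(485,178)),(cd,(30,-118,10),D(757,358)),(cd,(-60,118,10),D(392,255)),
(cd,(0,-11,70),D(597,238)),(cd,(-30,-11,70),D(565,268)),(cd,(-30,-101,70),D(677,350)),(cd,(0,-101,70),D(709,312))]
hf=[(cs,(-15,-45,30),S(500,160)),(cs,(-15,45,30),S(640,175)),(cs,(15,45,30),S(637,205)),(cs,(15,-45,30),S(497,190)),(cs,(15,-56,11.5),S(479,205)),
(cd,(15,45,30),D(302,40)),(cd,(-15,45,30),D(272,62)),(cd,(-15,-45,30),D(362,117)),(cd,(15,-45,30),D(389,93)),(cd,(15,-56,11.5),D(404,118))]
for nm,ob,z0 in(("base",mb,.01),("half",hf,.03)):
    def f(p,full=False):
        return np.concatenate([ (proj(c,pose(p,np.array([X])/1e3))[0]-uv) for c,X,uv in ob])
    x0=[.56,0,z0,0] if nm=="base" else [.5,.22,.03,0]
    r=least_squares(f,x0,loss='soft_l1'); print(nm,r.x[:3].round(4),np.degrees(r.x[3]).round(2)); print(r.fun.reshape(-1,2).round(1).tolist())
# wrist cam in tool frame
s=bot.read_state(); c=bot.get_calibration('wrist'); Rt=s['tcp_rot']; Rc=R.from_rotvec(np.ravel(c['rvec'])).as_matrix()
o=-Rc.T@np.ravel(c['tvec']); print('cam pos in tool',Rt.T@(o-s['position'])); print(Rt.T@Rc.T)
E
```

```text
base [0.5609 0.0024 0.0135] 16.15
[[-1.0, -1.0], [-0.9, -0.1], [-0.3, 0.6], [-1.0, -0.1], [-0.0, 0.4], [-1.6, 1.6], [-0.9, 0.6], [-0.7, -0.1], [-0.2, -0.2], [-1.2, -0.2], [-1.2, -0.1], [-1.4, -0.4], [-0.4, -1.4], [-0.3, 0.2]]
half [0.5012 0.2367 0.0301] 17.03
[[-0.7, 0.1], [-1.1, 0.3], [0.9, -0.1], [0.2, -0.5], [-0.5, 0.9], [-0.1, -0.5], [-0.5, -0.5], [-0.9, -0.1], [0.2, 0.0], [0.0, 0.3]]
cam pos in tool [ 6.94802871e-02 -1.19393713e-04 -1.82022303e-01]
[[ 3.28388434e-04 -9.66514062e-01 -2.56613444e-01]
 [ 9.99999332e-01  6.01710942e-04 -9.86596291e-04]
 [ 1.10796631e-03 -2.56612949e-01  9.66513614e-01]]
```

```bash
cat > mv.py <<'E'
# tracks the commanded pose; python3 mv.py plan x y z a | python3 mv.py set dx dy dz rz
import sys,json,os,numpy as np
from scipy.spatial.transform import Rotation as R
F='cmd.json'
def load():
    if os.path.exists(F): return json.load(open(F))
    return [0.21,0.589,0.202,70.359]
def axes(a):
    a=np.radians(a); return np.array([[-np.sin(a),np.cos(a),0],[np.cos(a),np.sin(a),0],[0,0,-1]])
def plan(x,y,z,a):
    c=load(); d=axes(c[3]).T@(np.array([x,y,z])-c[:3]); return d, -(a-c[3])
def commit(dx,dy,dz,rz=0):
    c=load(); p=np.array(c[:3])+axes(c[3])@np.array([dx,dy,dz]); json.dump([*p,c[3]-rz],open(F,'w')); print('cmd',p.round(4),round(c[3]-rz,2))
if __name__=='__main__':
    v=[float(q) for q in sys.argv[2:]]
    if sys.argv[1]=='plan': d,r=plan(*v); print(d.round(4),round(r,2),'dist',np.linalg.norm(d).round(3))
    else: commit(*v)
E
python3 mv.py plan 0.49 0.24 0.17 17
```

```text
[-0.381  -0.2346  0.032 ] 53.36 dist 0.449
```

Request:
apply_moves --motion "-0.381 -0.2346 0.032 0 0 53.36 0.087;-0.381 -0.2346 0.032 0 0 53.36 0.087;-0.381 -0.2346 0.032 0 0 53.36 0.087;-0.381 -0.2346 0.032 0 0 53.36 0.087;-0.381 -0.2346 0.032 0 0 53.36 0.087;-0.381 -0.2346 0.032 0 0 53.36 0.087;-0.381 -0.2346 0.032 0 0 53.36 0.087;-0.381 -0.2346 0.032 0 0 53.36 0.087"

```text
time_s: 2.8
position: [0.493, 0.2366, 0.1704]
tcp_rot: [[-0.287, 0.958, 0.002], [0.958, 0.287, -0.0], [-0.001, 0.001, -1.0]]
force: [-0.7, 1.3, 0.4]
opening: 1.001
```

```bash
python3 mv.py set -0.381 -0.2346 0.032 53.36
python3 - <<'E'
from rig import bot
s=bot.read_state(); print(s['time_s'],s['position'],s['tcp_rot'],s['force'])
import cv2
cv2.imwrite('pics/w1.png',bot.capture('wrist')[:,:,::-1])
E
python3 mv.py plan 0.532 0.188 0.15 17
```

```text
cmd [0.49 0.24 0.17] 17.0
2.8 [0.49297066 0.23656216 0.17039717] [[-2.87260406e-01  9.57851230e-01  1.57471023e-03]
 [ 9.57852251e-01  2.87261179e-01 -2.83949314e-04]
 [-7.24334317e-04  1.42677234e-03 -9.99998720e-01]] [-0.65298295  1.33822752  0.39851974]
[-0.062  0.025  0.02 ] -0.0 dist 0.07
```

View pics/w1.png

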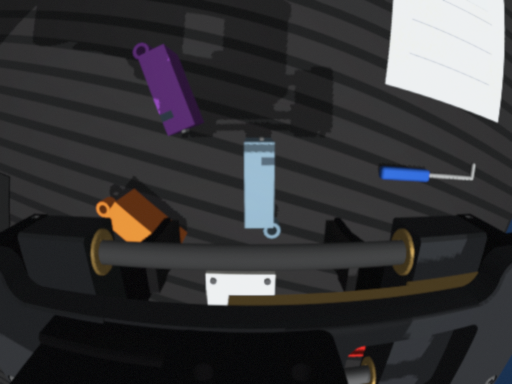

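The wrist image shows the blue-grey loose half at (260,185) with its knuckle at (272,230). Orange is at left (135,210) and purple at (168,90). Next I'll look at the hinge and the half together.

```bash
python3 mv.py plan 0.555 0.022 0.2 17
```

```text
[-0.2275 -0.0015 -0.03  ] -0.0 dist 0.229
```

Request:
apply_moves --motion "-0.2275 -0.0015 -0.03 0 0 0 0.087;-0.2275 -0.0015 -0.03 0 0 0 0.087;-0.2275 -0.0015 -0.03 0 0 0 0.087;-0.2275 -0.0015 -0.03 0 0 0 0.087;-0.2275 -0.0015 -0.03 0 0 0 0.087;-0.2275 -0.0015 -0.03 0 0 0 0.087;-0.2275 -0.0015 -0.03 0 0 0 0.087;-0.2275 -0.0015 -0.03 0 0 0 0.087"

```text
time_s: 3.85
position: [0.5545, 0.0231, 0.2003]
tcp_rot: [[-0.294, 0.956, -0.001], [0.956, 0.294, 0.0], [0.0, -0.001, -1.0]]
force: [-0.2, 0.5, 1.0]
opening: 1.003
```

```bash
python3 mv.py set -0.2275 -0.0015 -0.03 0
python3 - <<'E'
from rig import bot
import json,cv2,numpy as np
s=bot.read_state(); c=bot.get_calibration('wrist'); print(s['time_s'],s['position'],s['qvel'].round(2))
im=bot.capture('wrist')[:,:,::-1]
cv2.imwrite('pics/w2.png',im)
json.dump({k:np.ravel(v).tolist() if np.ndim(v) else float(v) for k,v in c.items()},open('w2.json','w'))
cv2.imwrite('pics/w2a.png',cv2.resize(im[0:260,130:390],None,fx=2.3,fy=2.3,interpolation=cv2.INTER_CUBIC))
E
```

```text
cmd [0.5551 0.022  0.2   ] 17.0
3.85 [0.55453101 0.02310296 0.2002963 ] [-0.36  0.03 -0.23 -0.07 -0.03 -0.14]
```

View pics/w2.png

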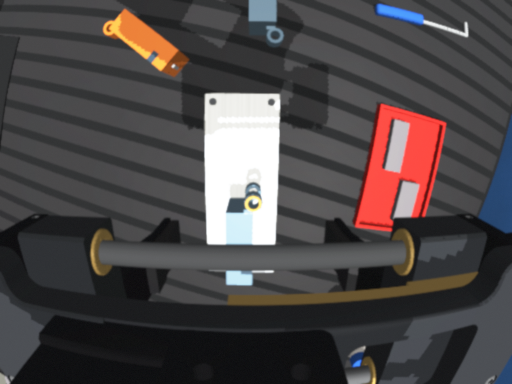

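View pics/w2a.png

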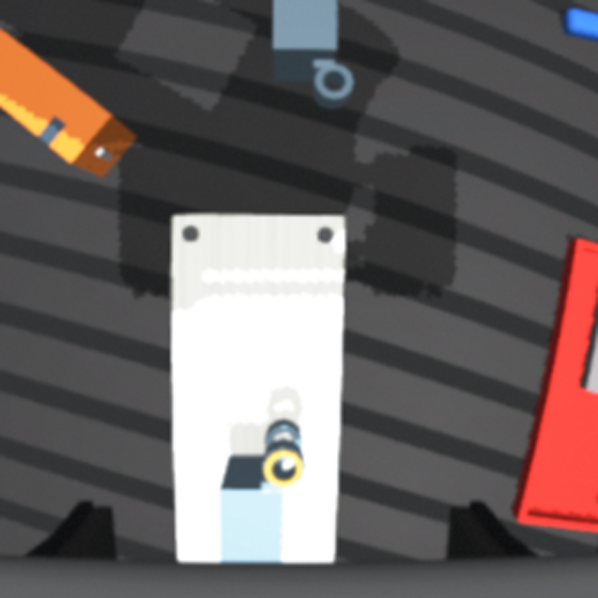

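```bash
cat > fit2.py <<'E'
from rig import bot
from h import *
import json
cs,cd=bot.get_calibration('scene'),bot.get_calibration('side'); cw=json.load(open('w2.json')); c1=bot
S=lambda u,v:(u/3.6+200-.36,v/3.6+165-.36)
D=lambda u,v:(u/4+105-.375,v/4+140-.375)
W=lambda u,v:(u/2.3+130-.28,v/2.3-.28)
mb=[(cs,(30,-118,10),S(35,181)),(cs,(30,118,10),S(374,222)),(cs,(-60,118,10),S(383,141)),
(cs,(-30,-101,70),S(78,62)),(cs,(-30,-11,70),S(200,75)),(cs,(0,-11,70),S(197,95)),(cs,(0,-101,70),S(66,83)),
(cd,(30,118,10),D(485,178)),(cd,(30,-118,10),D(757,358)),(cd,(-60,118,10),D(392,255)),
(cd,(0,-11,70),D(597,238)),(cd,(-30,-11,70),D(565,268)),(cd,(-30,-101,70),D(677,350)),(cd,(0,-101,70),D(709,312)),
(cw,(0,0,73.3),W(283,468)),(cw,(-60,118,10),W(172,215)),(cw,(30,118,10),W(346,214)),(cw,(-30,-11,70),W(221,488)),(cw,(0,-11,70),W(282,489))]
hf=[(cs,(-15,-45,30),S(500,160)),(cs,(-15,45,30),S(640,175)),(cs,(15,45,30),S(637,205)),(cs,(15,-45,30),S(497,190)),(cs,(15,-56,11.5),S(479,205)),
(cd,(15,45,30),D(302,40)),(cd,(-15,45,30),D(272,62)),(cd,(-15,-45,30),D(362,117)),(cd,(15,-45,30),D(389,93)),(cd,(15,-56,11.5),D(404,118)),
(cw,(15,-56,11.5),W(332,80)),(cw,(-15,-45,30),W(273,48)),(cw,(15,-45,30),W(338,48))]
for nm,ob,x0 in(("base",mb,[.56,0,.0135,.28]),("half",hf,[.5,.23,.03,.28])):
  for sel in ('all','wrist'):
    oo=[o for o in ob if sel=='all' or o[0] is cw]
    def f(p):
        if sel=='wrist' : p=[p[0],p[1],x0[2],p[2]]
        return np.concatenate([(proj(c,pose(p,np.array([X])/1e3),c is cw)[0]-uv)*(3 if c is cw else 1) for c,X,uv in oo])
    r=least_squares(f,x0 if sel=='all' else [x0[0],x0[1],x0[3]],loss='soft_l1'); print(nm,sel,r.x[:-1].round(4),np.degrees(r.x[-1]).round(2)); print(r.fun.reshape(-1,2).round(1).tolist())
E
python3 fit2.py
```

```text
base all [0.5621 0.0027 0.0132] 16.12
[[-1.1, -0.6], [-1.0, 0.4], [-0.4, 0.9], [-1.1, 0.3], [-0.1, 0.7], [-1.7, 1.9], [-1.1, 1.0], [-0.3, -0.3], [0.0, -0.4], [-0.8, -0.5], [-0.9, -0.3], [-1.1, -0.6], [-0.1, -1.6], [-0.0, 0.0], [0.5, 0.5], [0.1, -2.8], [-1.2, 0.9], [-3.8, -0.3], [1.2, 0.0]]
base wrist [0.5622 0.0028] 16.17
[[0.9, 0.5], [0.0, -2.8], [-1.1, 0.6], [-3.4, -0.2], [1.6, 0.1]]
half all [0.5008 0.2367 0.03  ] 16.88
[[-0.6, 0.0], [-1.1, 0.3], [0.9, -0.2], [0.3, -0.6], [-0.5, 0.7], [-0.2, -0.4], [-0.6, -0.4], [-1.1, 0.0], [0.0, 0.1], [-0.1, 0.4], [2.7, -0.2], [0.0, -0.5], [-1.5, 0.9]]
half wrist [0.5006 0.2366] 17.05
[[2.7, -0.3], [-0.1, -0.4], [-1.6, 0.8]]
```

```bash
python3 mv.py plan 0.5008 0.2367 0.11 17
```

```text
[0.2212 0.0109 0.09  ] -0.0 dist 0.239
```

Request:
apply_moves --motion "0.06 0.003 0.02 0 0 0 0.087;0.12 0.006 0.04 0 0 0 0.087;0.175 0.0085 0.06 0 0 0 0.087;0.2212 0.0109 0.085 0 0 0 0.087;0.2212 0.0109 0.09 0 0 0 0.087;0.2212 0.0109 0.11 0 0 0 0.087;0.2212 0.0109 0.12 0 0 0 0.087;0.2212 0.0109 0.12 0 0 0 0.087"

```text
time_s: 4.9
position: [0.5007, 0.2356, 0.08]
tcp_rot: [[-0.292, 0.957, -0.001], [0.957, 0.292, -0.0], [-0.0, -0.001, -1.0]]
force: [-0.9, 0.3, 0.5]
opening: 0.998
```

```bash
python3 mv.py set 0.2212 0.0109 0.12 0
python3 - <<'E'
from rig import bot
import json,cv2,numpy as np
s=bot.read_state(); c=bot.get_calibration('wrist'); print(s['time_s'],s['position'],s['qvel'].round(2))
im=bot.capture('wrist')[:,:,::-1]
cv2.imwrite('pics/w3.png',im)
json.dump({k:np.ravel(v).tolist() if np.ndim(v) else float(v) for k,v in c.items()},open('w3.json','w'))
E
```

```text
cmd [0.5008 0.2367 0.08  ] 17.0
4.9 [0.50072746 0.23560443 0.08003921] [ 0.01 -1.03 -0.82  0.04  0.14  0.06]
```

View pics/w3.png

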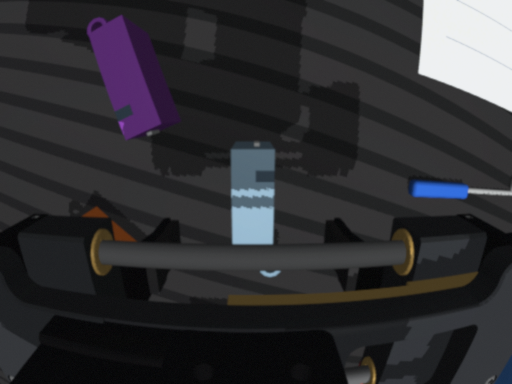

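The half sits centred between the fingers (columns 231–274, fingers at 178/330). Descending and gripping.

Request:
apply_moves --motion "0 0 0.02 0 0 0 0.087;0 0 0.04 0 0 0 0.087;0 0 0.0507 0 0 0 0.087;0 0 0.0507 0 0 0 0.087;0 0 0.0507 0 0 0 0.01;0 0 0.0507 0 0 0 0.01;0 0 0.0507 0 0 0 0.01;0 0 0.0507 0 0 0 0.01"

```text
time_s: 5.95
position: [0.501, 0.2364, 0.03]
tcp_rot: [[-0.292, 0.956, 0.0], [0.956, 0.292, 0.0], [-0.0, 0.0, -1.0]]
force: [-0.0, -0.1, -0.3]
opening: 0.629
```

```bash
python3 mv.py set 0 0 0.0507 0
python3 - <<'E'
from rig import bot
s=bot.read_state(); print(s['time_s'],s['position'],s['force'],s['opening']*.087)
E
```

```text
cmd [0.5008 0.2367 0.0293] 17.0
5.95 [0.50098201 0.23639525 0.03003418] [-0.0363913  -0.13546018 -0.33585925] 0.054697678673802964
```

Request:
apply_moves --motion "0 0 0 0 0 0 0.01;0 0 0 0 0 0 0.01;0 0 0 0 0 0 0.01;0 0 0 0 0 0 0.01;0 0 0 0 0 0 0.01;0 0 0 0 0 0 0.01;0 0 0 0 0 0 0.01;0 0 0 0 0 0 0.01"

```text
time_s: 6.95
position: [0.5008, 0.2363, 0.0297]
tcp_rot: [[-0.292, 0.956, -0.0], [0.956, 0.292, -0.0], [0.0, -0.0, -1.0]]
force: [0.3, -1.0, -0.0]
opening: 0.337
```

```bash
python3 - <<'E'
from rig import bot
s=bot.read_state(); print(s['time_s'],s['position'],s['force'],s['opening']*.087)
import math
# base fit target; tcp at grasp gives half offset
E
python3 mv.py plan 0.49 0.2 0.12 16.15
python3 - <<'E'
import numpy as np
b=np.radians(16.15);Rz=np.array([[np.cos(b),-np.sin(b)],[np.sin(b),np.cos(b)]]); o=np.array([.5621,.0027])
for y in (56,90,100): print(y,o+Rz@np.array([-.015,y/1e3]))
E
```

```text
6.95 [0.50082241 0.23633615 0.02973687] [ 0.28472964 -1.02935676 -0.00432157] 0.029356747238211675
[-0.0319 -0.0211 -0.0907] 0.85 dist 0.098
56 [0.53211538 0.05231777]
90 [0.52265818 0.08497602]
100 [0.51987665 0.09458138]
```

```bash
python3 mv.py plan 0.521 0.0907 0.07 16.15
```

```text
[-0.1455 -0.0234 -0.0407] 0.85 dist 0.153
```

Request:
apply_moves --motion "0 0 -0.03 0 0 0 0.01;0 0 -0.055 0 0 0 0.01;-0.04 -0.007 -0.06 0 0 0.85 0.01;-0.08 -0.013 -0.06 0 0 0.85 0.01;-0.12 -0.019 -0.06 0 0 0.85 0.01;-0.1455 -0.0234 -0.06 0 0 0.85 0.01;-0.1455 -0.0234 -0.045 0 0 0.85 0.01;-0.1455 -0.0234 -0.0407 0 0 0.85 0.01"

```text
time_s: 7.95
position: [0.5194, 0.0908, 0.0689]
tcp_rot: [[-0.278, 0.961, -0.004], [0.961, 0.278, 0.001], [0.002, -0.003, -1.0]]
force: [-0.2, -0.0, -3.0]
opening: 0.338
```

```bash
python3 mv.py set -0.1455 -0.0234 -0.0407 0.85
python3 - <<'E'
from rig import bot
import json,cv2,numpy as np
s=bot.read_state(); c=bot.get_calibration('wrist'); print(s['time_s'],s['position'],s['force'],s['qvel'].round(2))
for n,b in (('wrist',(0,260,130,390)),('scene',(150,250,200,330)),('side',(160,260,180,310))):
    im=bot.capture(n)[:,:,::-1]; cv2.imwrite(f'pics/{n}4.png',im)
    if n!='wrist': cv2.imwrite(f'pics/{n}4c.png',cv2.resize(im[b[0]:b[1],b[2]:b[3]],None,fx=5,fy=5,interpolation=cv2.INTER_CUBIC))
E
```

```text
cmd [0.521  0.0907 0.07  ] 16.15
7.95 [0.51938468 0.0908123  0.06893512] [-0.17743442 -0.04780265 -3.03122146] [ 1.12  2.99  0.72 -0.14 -4.16 -0.07]
```

View pics/wrist4.png

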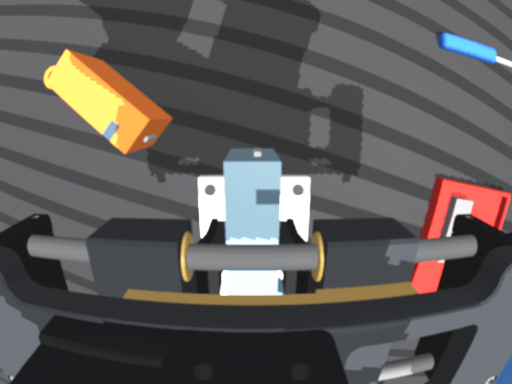

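View pics/scene4c.png

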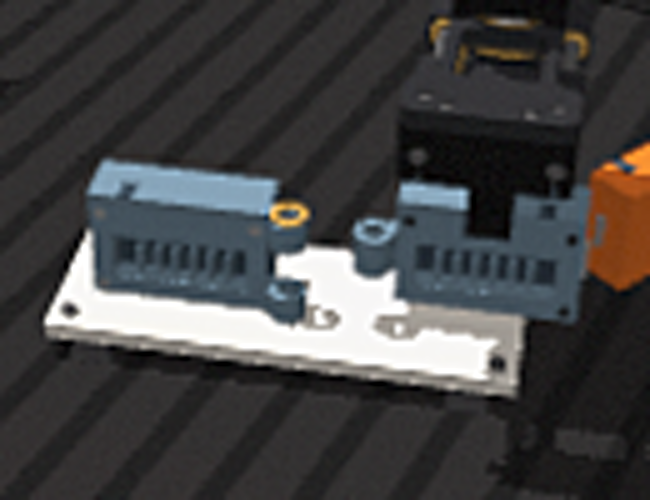

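View pics/side4c.png

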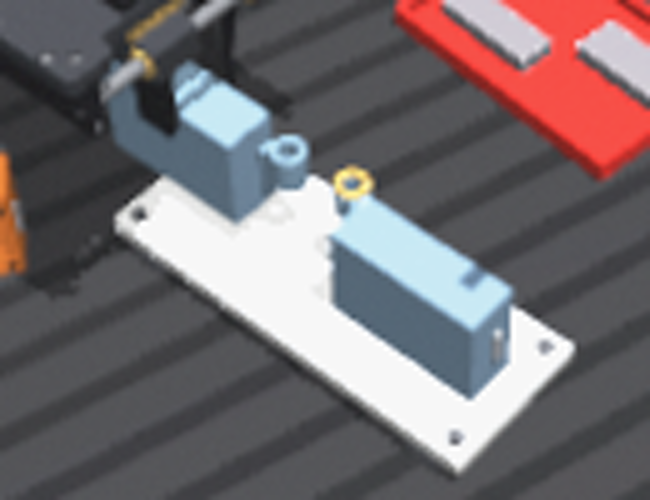

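The half hangs over the free end of the plate, knuckle toward the bush (scene crop: loose knuckle (375,235), bush (290,213)). Now I'll lower it gently, feeling for contact.

Request:
apply_moves --motion "0 0 0 0 0 0 0.01;0 0 0.004 0 0 0 0.01;0 0 0.008 0 0 0 0.01;0 0 0.012 0 0 0 0.01;0 0 0.015 0 0 0 0.01;0 0 0.016 0 0 0 0.01;0 0 0.016 0 0 0 0.01;0 0 0.016 0 0 0 0.01"

```text
time_s: 9.1
position: [0.5211, 0.0903, 0.0546]
tcp_rot: [[-0.278, 0.961, 0.0], [0.961, 0.278, -0.0], [-0.0, 0.0, -1.0]]
force: [0.0, -0.5, -3.3]
opening: 0.338
```

```bash
python3 mv.py set 0 0 0.016 0
python3 - <<'E'
from rig import bot
s=bot.read_state(); print(s['time_s'],s['position'],s['force'],s['moment'],s['qvel'].round(2))
E
```

```text
cmd [0.521  0.0907 0.054 ] 16.15
9.1 [0.52113479 0.09031367 0.05456315] [ 0.02120408 -0.50823666 -3.2911485 ] [-0.06550448 -0.01646499 -0.02892189] [ 0.01 -0.09 -0.06 -0.06  0.03  0.01]
```

Request:
apply_moves --motion "0 0 0.0003 0 0 0 0.01;0 0 0.0006 0 0 0 0.01;0 0 0.001 0 0 0 0.01;0 0 0.0013 0 0 0 0.01;0 0 0.0013 0 0 0 0.01;0 0 0.0013 0 0 0 0.01;0 0 0.0013 0 0 0 0.01;0 0 0.0013 0 0 0 0.01"

```text
time_s: 10.1
position: [0.521, 0.0903, 0.0532]
tcp_rot: [[-0.278, 0.961, 0.0], [0.961, 0.278, 0.0], [-0.0, 0.0, -1.0]]
force: [0.9, 0.8, -2.5]
opening: 0.343
```

Request:
apply_moves --motion "0 0 0.0003 0 0 0 0.01;0 0 0.0006 0 0 0 0.01;0 0 0.0008 0 0 0 0.01;0 0 0.001 0 0 0 0.01;0 0 0.001 0 0 0 0.01;0 0 0.001 0 0 0 0.01;0 0 0.001 0 0 0 0.01;0 0 0.001 0 0 0 0.01"

```text
time_s: 11.1
position: [0.521, 0.0904, 0.0526]
tcp_rot: [[-0.278, 0.961, 0.0], [0.961, 0.278, 0.0], [-0.0, 0.0, -1.0]]
force: [-2.3, 0.5, 5.5]
opening: 0.338
```

```bash
python3 mv.py set 0 0 0.0023 0
python3 - <<'E'
from rig import bot
s=bot.read_state(); print(s['time_s'],s['position'],s['force'],s['moment'],s['qvel'].round(2))
E
```

```text
cmd [0.521  0.0907 0.0517] 16.15
11.1 [0.52099148 0.09037253 0.05258923] [-2.29138698  0.54156303  5.47086545] [-0.09058512  0.34606707  0.02296753] [-0.03  0.    0.05 -0.07  0.04 -0.02]
```

Request:
apply_moves --motion "0 0 -0.0006 0 0 0 0.01;-0.005 0 -0.0006 0 0 0 0.01;-0.01 0 -0.0006 0 0 0 0.01;-0.015 0 -0.0006 0 0 0 0.01;-0.018 0 -0.0006 0 0 0 0.01;-0.02 0 -0.0006 0 0 0 0.01;-0.022 0 -0.0006 0 0 0 0.01;-0.022 0 -0.0006 0 0 0 0.01"

```text
time_s: 12.1
position: [0.5272, 0.0688, 0.0526]
tcp_rot: [[-0.278, 0.96, -0.0], [0.96, 0.278, -0.001], [-0.001, -0.0, -1.0]]
force: [0.2, 0.2, -2.2]
opening: 0.343
```

```bash
python3 mv.py set -0.022 0 -0.0006 0
python3 - <<'E'
from rig import bot
import cv2
s=bot.read_state(); print(s['time_s'],s['position'],s['force'],s['moment'],s['qvel'].round(2))
for n,b in (('scene',(170,250,205,310)),('side',(170,250,200,300))):
    im=bot.capture(n)[:,:,::-1]; cv2.imwrite(f'pics/{n}5.png',im)
    cv2.imwrite(f'pics/{n}5c.png',cv2.resize(im[b[0]:b[1],b[2]:b[3]],None,fx=6,fy=6,interpolation=cv2.INTER_CUBIC))
E
```

```text
cmd [0.5271 0.0696 0.0523] 16.15
12.1 [0.52717932 0.06882081 0.05264347] [ 0.19595535  0.20692516 -2.15206899] [-0.21882142  0.03546863  0.02532632] [-0.06 -0.11 -0.   -0.15 -0.09  0.12]
```

View pics/scene5c.png

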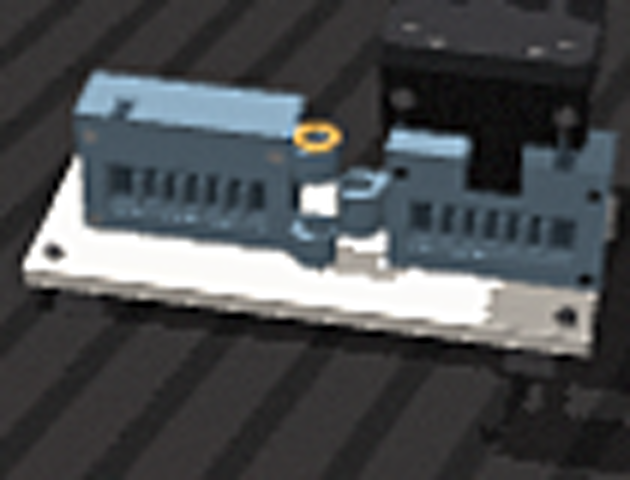

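View pics/side5c.png

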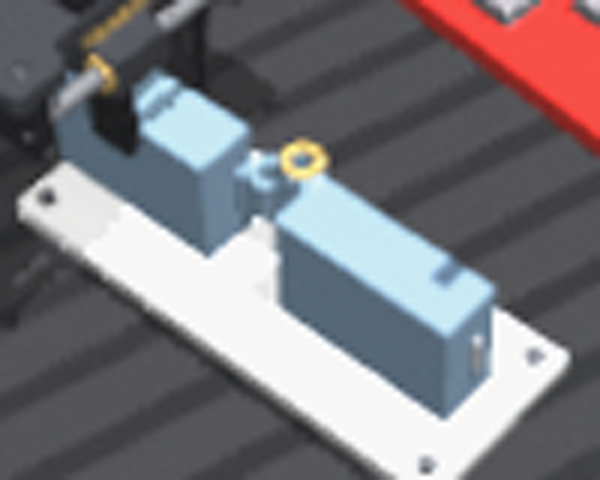

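The knuckle (scene crop (362,185)) is level with the gap under the bush at (317,137). I'll keep sliding, slower.

Request:
apply_moves --motion "-0.002 0 0 0 0 0 0.01;-0.004 0 0 0 0 0 0.01;-0.006 0 0 0 0 0 0.01;-0.008 0 0 0 0 0 0.01;-0.01 0 0 0 0 0 0.01;-0.012 0 0 0 0 0 0.01;-0.014 0 0 0 0 0 0.01;-0.0155 0 0 0 0 0 0.01"

```text
time_s: 13.2
position: [0.5315, 0.0542, 0.0527]
tcp_rot: [[-0.278, 0.961, -0.0], [0.961, 0.278, 0.0], [0.0, -0.0, -1.0]]
force: [0.5, 0.1, -2.6]
opening: 0.338
```

```bash
python3 mv.py set -0.0155 0 0 0
python3 - <<'E'
from rig import bot
s=bot.read_state(); print(s['time_s'],s['position'],s['force'],s['moment'],s['qvel'].round(2))
E
```

```text
cmd [0.5314 0.0547 0.0523] 16.15
13.2 [0.53148451 0.05417807 0.0527389 ] [ 0.45599166  0.05577308 -2.58627609] [-0.08620559  0.04654317 -0.03904024] [-1.2  -0.09 -0.25  0.07  0.24 -1.26]
```

Request:
apply_moves --motion "-0.0005 0 0 0 0 0 0.01;-0.001 0 0 0 0 0 0.01;-0.0015 0 0 0 0 0 0.01;-0.002 0 0 0 0 0 0.01;-0.0025 0 0 0 0 0 0.01;-0.0025 0 0 0 0 0 0.01;-0.0025 0 0 0 0 0 0.01;-0.0025 0 0 0 0 0 0.01"

```text
time_s: 14.2
position: [0.5321, 0.052, 0.0527]
tcp_rot: [[-0.278, 0.961, -0.0], [0.961, 0.278, 0.0], [0.0, -0.0, -1.0]]
force: [0.6, 0.4, -2.2]
opening: 0.34
```

Request:
apply_moves --motion "-0.0003 0 0 0 0 0 0.01;-0.0006 0 0 0 0 0 0.01;-0.0009 0 0 0 0 0 0.01;-0.001 0 0 0 0 0 0.01;-0.001 0 0 0 0 0 0.01;-0.001 0 0 0 0 0 0.01;-0.001 0 0 0 0 0 0.01;-0.001 0 0 0 0 0 0.01"

```text
time_s: 15.2
position: [0.5324, 0.051, 0.0527]
tcp_rot: [[-0.278, 0.961, -0.0], [0.961, 0.278, -0.0], [-0.0, -0.0, -1.0]]
force: [0.2, -0.5, -3.2]
opening: 0.34
```

```bash
python3 mv.py set -0.0035 0 0 0
python3 - <<'E'
from rig import bot
s=bot.read_state(); print(s['time_s'],s['position'],s['force'],s['moment'],s['qvel'].round(2))
E
```

```text
cmd [0.5324 0.0513 0.0523] 16.15
15.2 [0.53240383 0.0509753  0.05274615] [ 0.20117993 -0.48916209 -3.17988088] [-0.06621031  0.01189051 -0.01807466] [ 0.11  0.02  0.09 -0.01 -0.04 -0.01]
```

Request:
apply_moves --motion "-0.0003 0 0 0 0 0 0.01;-0.0006 0 0 0 0 0 0.01;-0.0009 0 0 0 0 0 0.01;-0.001 0 0 0 0 0 0.01;-0.001 0 0 0 0 0 0.01;-0.001 0 0 0 0 0 0.01;-0.001 0 0 0 0 0 0.01;-0.001 0 0 0 0 0 0.01"

```text
time_s: 16.2
position: [0.5327, 0.05, 0.0528]
tcp_rot: [[-0.278, 0.961, 0.0], [0.961, 0.278, -0.0], [-0.0, -0.0, -1.0]]
force: [-0.3, 0.0, -2.9]
opening: 0.34
```

Request:
apply_moves --motion "-0.0003 0 0 0 0 0 0.01;-0.0006 0 0 0 0 0 0.01;-0.0009 0 0 0 0 0 0.01;-0.001 0 0 0 0 0 0.01;-0.001 0 0 0 0 0 0.01;-0.001 0 0 0 0 0 0.01;-0.001 0 0 0 0 0 0.01;-0.001 0 0 0 0 0 0.01"

```text
time_s: 17.2
position: [0.5325, 0.0499, 0.0528]
tcp_rot: [[-0.278, 0.961, -0.001], [0.961, 0.278, 0.001], [0.001, -0.0, -1.0]]
force: [-0.2, 5.4, -1.7]
opening: 0.34
```

```bash
python3 mv.py set -0.002 0 0 0
python3 - <<'E'
from rig import bot
import cv2
s=bot.read_state(); print(s['time_s'],s['position'],s['force'],s['moment'],s['qvel'].round(2))
for n,b in (('scene',(170,250,205,310)),('side',(170,250,200,300))):
    im=bot.capture(n)[:,:,::-1]; cv2.imwrite(f'pics/{n}6.png',im)
    cv2.imwrite(f'pics/{n}6c.png',cv2.resize(im[b[0]:b[1],b[2]:b[3]],None,fx=6,fy=6,interpolation=cv2.INTER_CUBIC))
E
```

```text
cmd [0.5329 0.0494 0.0523] 16.15
17.2 [0.53254802 0.04985554 0.05275624] [-0.24014897  5.40155979 -1.72576635] [0.87692198 0.09734384 0.06497703] [-0.06 -0.02 -0.05 -0.07  0.09  0.03]
```

View pics/scene6c.png

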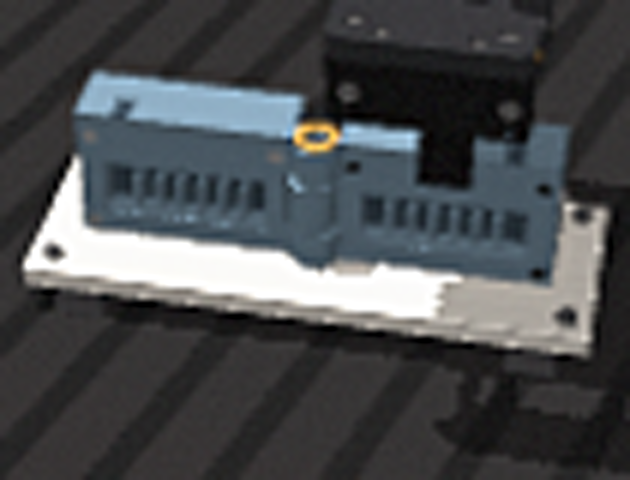

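View pics/side6c.png

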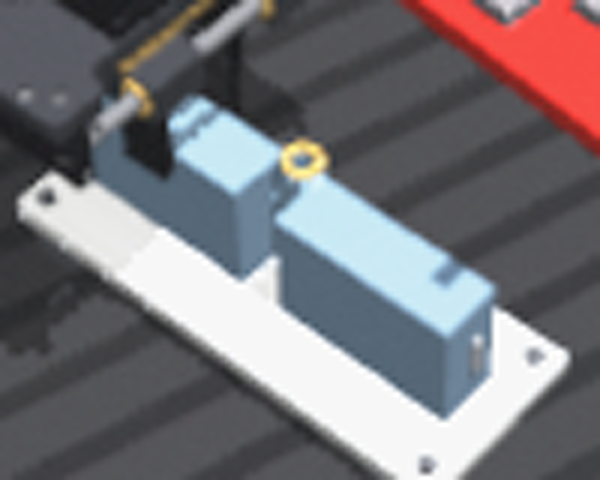

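The knuckle is in and the end stop is felt (+5.4 N in y). Backing off to the aligned position, setting it down and opening.

Request:
apply_moves --motion "0.0008 0 0 0 0 0 0.01;0.0017 0 0 0 0 0 0.01;0.0017 0 0.0002 0 0 0 0.01;0.0017 0 0.0004 0 0 0 0.01;0.0017 0 0.0005 0 0 0 0.01;0.0017 0 0.0005 0 0 0 0.01;0.0017 0 0.0005 0 0 0 0.01;0.0017 0 0.0005 0 0 0 0.01"

```text
time_s: 18.3
position: [0.5328, 0.0502, 0.0526]
tcp_rot: [[-0.278, 0.96, 0.001], [0.96, 0.278, -0.001], [-0.001, 0.0, -1.0]]
force: [-1.6, -3.4, 4.7]
opening: 0.341
```

```bash
python3 mv.py set 0.0017 0 0.0005 0
python3 - <<'E'
from rig import bot
s=bot.read_state(); print(s['time_s'],s['position'],s['force'],s['moment'],s['qvel'].round(2))
E
```

```text
cmd [0.5325 0.0511 0.0518] 16.15
18.3 [0.53280758 0.05023225 0.05259686] [-1.61346496 -3.44204532  4.67053804] [-0.70031784  0.24373114 -0.06134994] [ 0.02 -0.05 -0.05  0.02 -0.    0.01]
```

Request:
apply_moves --motion "0 0 -0.0005 0 0 0 0.01;0 0 -0.0009 0 0 0 0.01;0 0 -0.0009 0 0 0 0.01;0 0 -0.0009 0 0 0 0.01;0 0 -0.0006 0 0 0 0.01;0 0 -0.0003 0 0 0 0.01;0 0 -0.0001 0 0 0 0.01;0 0 -0.0001 0 0 0 0.01"

```text
time_s: 19.3
position: [0.5323, 0.0508, 0.0526]
tcp_rot: [[-0.278, 0.961, -0.0], [0.961, 0.278, 0.0], [0.0, -0.0, -1.0]]
force: [-0.8, 1.7, 2.3]
opening: 0.337
```

```bash
python3 mv.py set 0 0 -0.0001 0
python3 - <<'E'
from rig import bot
s=bot.read_state(); print(s['time_s'],s['position'],s['force'],s['moment'],s['qvel'].round(2))
E
```

```text
cmd [0.5325 0.0511 0.0519] 16.15
19.3 [0.5322566  0.05084807 0.05261561] [-0.83511981  1.68830275  2.31313835] [ 0.09957473  0.35441348 -0.00745451] [-0.01 -0.03 -0.03  0.08 -0.08  0.06]
```

Request:
apply_moves --motion "0 0 0 0 0 0 0.06;0 0 0 0 0 0 0.06;0 0 0 0 0 0 0.06;0 0 0 0 0 0 0.06;0 0 -0.005 0 0 0 0.06;0 0 -0.03 0 0 0 0.06;0 0 -0.08 0 0 0 0.06;-0.02 0 -0.13 0 0 0 0.06"

```text
time_s: 20.3
position: [0.5371, 0.0322, 0.1836]
tcp_rot: [[-0.28, 0.96, -0.002], [0.96, 0.28, 0.0], [0.001, -0.001, -1.0]]
force: [0.8, -0.1, -0.5]
opening: 0.69
```

```bash
python3 mv.py set -0.02 0 -0.13 0; python3 mv.py plan 0.554 0.024 0.17 16.15
```

```text
cmd [0.538  0.0318 0.1819] 16.15
[-0.012   0.0132  0.0119] -0.0 dist 0.021
```

```bash
python3 mv.py plan 0.5813 -0.0636 0.11 16.15
```

```text
[-0.1037  0.015   0.0719] -0.0 dist 0.127
```

Request:
apply_moves --motion "-0.03 0.005 0.01 0 0 0 0.06;-0.06 0.01 0.03 0 0 0 0.06;-0.09 0.015 0.05 0 0 0 0.06;-0.1037 0.015 0.0719 0 0 0 0.06;-0.1037 0.015 0.0719 0 0 0 0.06;-0.1037 0.015 0.0719 0 0 0 0.06;-0.1037 0.015 0.0719 0 0 0 0.06;-0.1037 0.015 0.0719 0 0 0 0.06"

```text
time_s: 21.3
position: [0.5816, -0.0634, 0.1114]
tcp_rot: [[-0.279, 0.96, 0.001], [0.96, 0.279, -0.0], [-0.001, 0.001, -1.0]]
force: [-0.0, 0.2, 0.5]
opening: 0.69
```

```bash
python3 mv.py set -0.1037 0.015 0.0719 0
python3 - <<'E'
from rig import bot
import json,cv2,numpy as np
from h import *
s=bot.read_state(); c=bot.get_calibration('wrist'); print(s['time_s'],s['position'],s['qvel'].round(2))
im=bot.capture('wrist')[:,:,::-1]
cv2.imwrite('pics/w7.png',im)
json.dump({k:np.ravel(v).tolist() if np.ndim(v) else float(v) for k,v in c.items()},open('w7.json','w'))
p=pose([.5621,.0027,.0132,np.radians(16.15)],np.array([[0,0,73.3],[0,0,10],[0,0,51.5]])/1e3); q=proj(c,p,True); print(q)
u,v=q[0].astype(int); cv2.imwrite('pics/w7c.png',cv2.resize(im[v-35:v+35,u-45:u+45],None,fx=8,fy=8,interpolation=cv2.INTER_CUBIC)); print(u,v)
E
```

```text
cmd [ 0.5813 -0.0636  0.11  ] 16.15
21.3 [ 0.58159625 -0.0633956   0.11135162] [-0.2   0.33  0.06  0.01 -0.09  0.02]
[[251.21979326 115.20303898]
 [251.28680403 114.97199311]
 [251.24705883 115.10902609]]
251 115
```

View pics/w7.png

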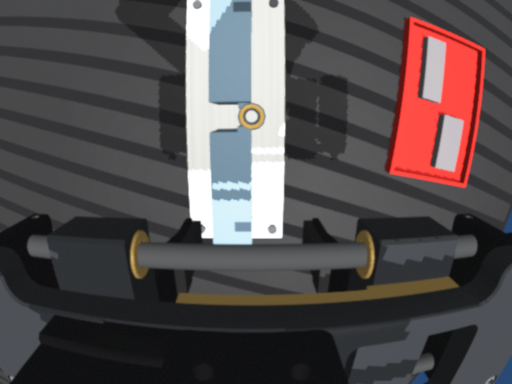

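View pics/w7c.png

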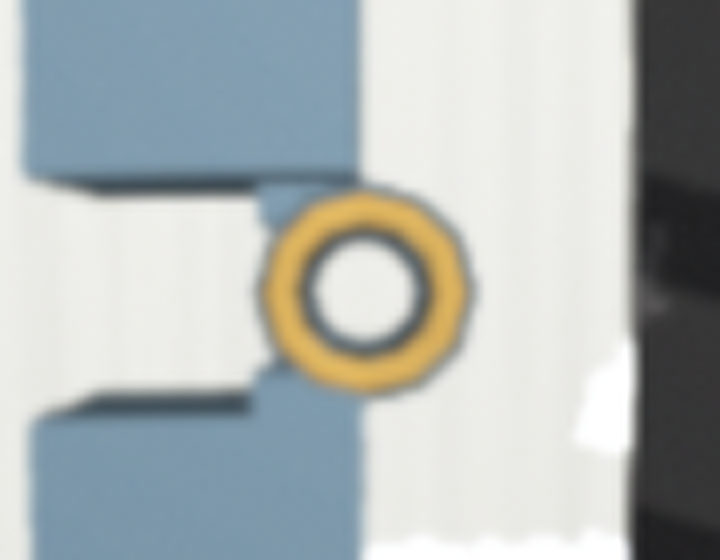

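The half stands aligned: through the bush at (251,116) I can see straight down all three bores to the white plate. Now the rack.

```bash
python3 mv.py plan 0.457 -0.373 0.135 16.15
```

```text
[-0.2626 -0.2054 -0.025 ] -0.0 dist 0.334
```

Request:
apply_moves --motion "0 0 -0.03 0 0 0 0.038;-0.045 -0.035 -0.06 0 0 0 0.038;-0.09 -0.07 -0.06 0 0 0 0.038;-0.135 -0.105 -0.06 0 0 0 0.038;-0.18 -0.14 -0.06 0 0 0 0.038;-0.225 -0.175 -0.06 0 0 0 0.038;-0.2626 -0.2054 -0.04 0 0 0 0.038;-0.2626 -0.2054 -0.025 0 0 0 0.038"

```text
time_s: 22.35
position: [0.456, -0.3769, 0.1353]
tcp_rot: [[-0.274, 0.962, 0.001], [0.962, 0.274, -0.002], [-0.002, 0.0, -1.0]]
force: [0.4, 1.0, -0.4]
opening: 0.439
```

Request:
apply_moves --motion "0 0 0 0 0 0 0.038;0 0 0 0 0 0 0.038;0 0 0 0 0 0 0.038;0 0 0 0 0 0 0.038;0 0 0 0 0 0 0.038;0 0 0 0 0 0 0.038;0 0 0 0 0 0 0.038;0 0 0 0 0 0 0.038"

```text
time_s: 23.35
position: [0.457, -0.3734, 0.1354]
tcp_rot: [[-0.278, 0.961, -0.0], [0.961, 0.278, 0.0], [0.0, -0.0, -1.0]]
force: [-0.2, 0.5, -0.4]
opening: 0.438
```

```bash
python3 mv.py set -0.2626 -0.2054 -0.025 0
python3 - <<'E'
from rig import bot
import json,cv2,numpy as np
from h import *
s=bot.read_state(); c=bot.get_calibration('wrist'); print(s['time_s'],s['position'],s['qvel'].round(2),s['opening']*87)
im=bot.capture('wrist')[:,:,::-1]
cv2.imwrite('pics/w8.png',im)
json.dump({k:np.ravel(v).tolist() if np.ndim(v) else float(v) for k,v in c.items()},open('w8.json','w'))
E
```

```text
cmd [ 0.457 -0.373  0.135] 16.15
23.35 [ 0.45699613 -0.37336858  0.1354077 ] [ 0.07  0.01 -0.02  0.04 -0.03 -0.02] 38.07773202102482
```

View pics/w8.png

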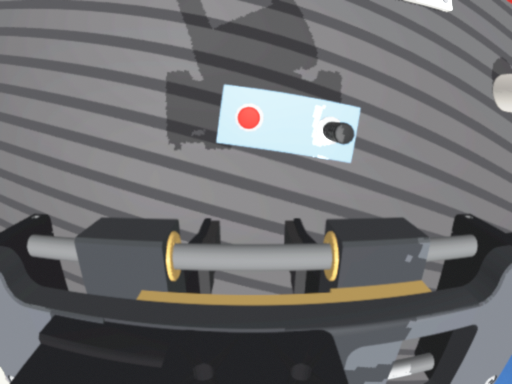

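Run:
```python
import json,cv2,numpy as np
from h import *
im=cv2.imread('pics/w8.png'); c=json.load(open('w8.json'))
b,g,r=[im[:,:,i].astype(int) for i in range(3)]
m=((r>120)&(g<90)&(b<90)).astype(np.uint8); m[:, :200]=0; m[:,300:]=0; m[180:]=0
n,l,st,ce=cv2.connectedComponentsWithStats(m); print(st,ce)
cv2.imwrite('pics/w8c.png',cv2.resize(im[80:165,210:365],None,fx=5,fy=5,interpolation=cv2.INTER_CUBIC))
uv=ce[1:][np.argmax(st[1:,4])]; print(onz(c,uv,.110,True))
# hinge remeasure from w7: bush ring colour centroid
im=cv2.imread('pics/w7.png'); c7=json.load(open('w7.json'))
b,g,r=[im[:,:,i].astype(int) for i in range(3)]
m=((r-b>50)&(g-b>20)).astype(np.uint8); m[170:]=0;m[:,:200]=0;m[:,300:]=0
ys,xs=np.nonzero(m); (x,y),rad=cv2.minEnclosingCircle(np.c_[xs,ys].astype(np.float32)); print(xs.mean(),ys.mean(),x,y,rad); print(onz(c7,(xs.mean(),ys.mean()),.0865,True))
```

```text
[[     0      0    512    384 196542]
 [   239    113     18     15     63]
 [   258    116      1      1      1]
 [   258    119      1      1      1]
 [   257    121      1      1      1]] [[255.50317489 191.52306886]
 [245.49206349 123.        ]
 [258.         116.        ]
 [258.         119.        ]
 [257.         121.        ]]
[ 0.43522307 -0.31356214  0.11      ]
251.08727272727273 116.08 251.18785095214844 116.05525207519531 12.392379760742188
[0.56218272 0.0020887  0.0865    ]
```

View pics/w8c.png

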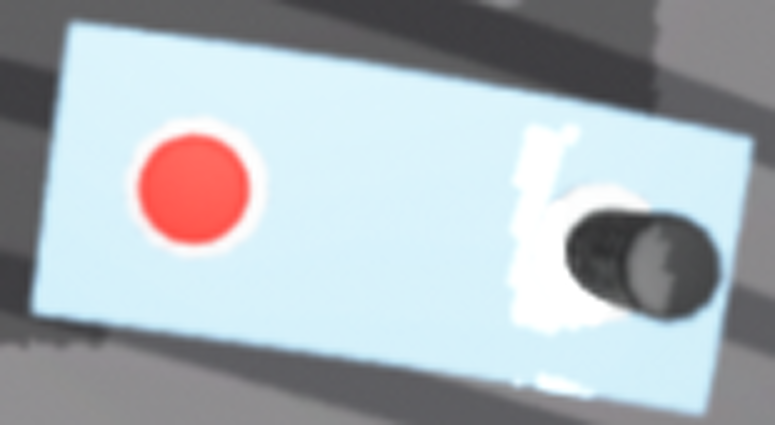

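```bash
python3 - <<'E'
import json
from h import *
c=json.load(open('w8.json')); p=onz(c,(248.2,117.4),.110,True); print(p)
E
python3 mv.py plan 0.4374 -0.3085 0.125 16.15
```

```text
[ 0.43594101 -0.30928944  0.11      ]
[ 0.0674 -0.0009  0.01  ] -0.0 dist 0.068
```

```bash
python3 mv.py plan 0.4359 -0.3089 0.0741 16.15
```

```text
[ 0.0674 -0.0025  0.0609] -0.0 dist 0.091
```

Request:
apply_moves --motion "0.03 -0.001 0 0 0 0 0.038;0.055 -0.002 0 0 0 0 0.038;0.0674 -0.0025 0 0 0 0 0.038;0.0674 -0.0025 0 0 0 0 0.038;0.0674 -0.0025 0 0 0 0 0.038;0.0674 -0.0025 0.01 0 0 0 0.038;0.0674 -0.0025 0.015 0 0 0 0.038;0.0674 -0.0025 0.015 0 0 0 0.038"

```text
time_s: 24.4
position: [0.4355, -0.3091, 0.1196]
tcp_rot: [[-0.278, 0.961, -0.001], [0.961, 0.278, 0.001], [0.002, -0.001, -1.0]]
force: [-0.4, 0.5, 0.8]
opening: 0.435
```

```bash
python3 mv.py set 0.0674 -0.0025 0.015 0
python3 - <<'E'
from rig import bot
import json,cv2,numpy as np
s=bot.read_state(); c=bot.get_calibration('wrist'); print(s['time_s'],s['position'],s['qvel'].round(2),s['force'])
im=bot.capture('wrist')[:,:,::-1]
cv2.imwrite('pics/w9.png',im)
E
python3 mv.py plan 0.4359 -0.3089 0.0741 16.15
```

```text
cmd [ 0.4359 -0.3089  0.12  ] 16.15
24.4 [ 0.43549963 -0.30911847  0.11956043] [ 0.11 -0.67 -0.58  0.13  0.36 -0.01] [-0.42298859  0.49537049  0.79331235]
[0.     0.     0.0459] -0.0 dist 0.046
```

View pics/w9.png

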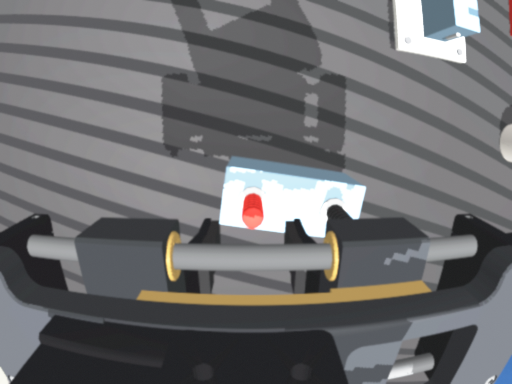

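The red handle (253,217) lies midway between the fingers (210/292), and the black pin at (336,210) is clear of the right finger. Descending and closing.

Request:
apply_moves --motion "0 0 0.012 0 0 0 0.038;0 0 0.024 0 0 0 0.038;0 0 0.036 0 0 0 0.038;0 0 0.0459 0 0 0 0.038;0 0 0.0459 0 0 0 0.038;0 0 0.0459 0 0 0 0.005;0 0 0.0459 0 0 0 0.005;0 0 0.0459 0 0 0 0.005"

```text
time_s: 25.45
position: [0.4361, -0.3095, 0.075]
tcp_rot: [[-0.278, 0.961, 0.001], [0.961, 0.278, -0.001], [-0.001, 0.0, -1.0]]
force: [-0.2, 0.2, 0.5]
opening: 0.181
```

```bash
python3 mv.py set 0 0 0.0459 0
python3 - <<'E'
from rig import bot
s=bot.read_state(); print(s['time_s'],s['position'],s['force'],s['moment'],s['opening']*87)
E
```

```text
cmd [ 0.4359 -0.3089  0.0741] 16.15
25.45 [ 0.43610945 -0.3094945   0.07496146] [-0.19560443  0.17434335  0.48570661] [-0.04544385  0.04285748 -0.03387728] 15.784646987257863
```

Request:
apply_moves --motion "0 0 0 0 0 0 0.005;0 0 -0.003 0 0 0 0.005;0 0 -0.015 0 0 0 0.005;0 0 -0.035 0 0 0 0.005;0 0 -0.055 0 0 0 0.005;0 0 -0.075 0 0 0 0.005;0 0 -0.09 0 0 0 0.005;0 0 -0.1 0 0 0 0.005"

```text
time_s: 26.45
position: [0.436, -0.3094, 0.1757]
tcp_rot: [[-0.278, 0.961, 0.001], [0.961, 0.278, -0.001], [-0.001, 0.0, -1.0]]
force: [-0.1, -0.5, -1.7]
opening: 0.179
```

```bash
python3 mv.py set 0 0 -0.1 0; python3 mv.py plan 0.5622 0.0025 0.1741 16.15;  python3 - <<'E'
from rig import bot
s=bot.read_state(); print(s['time_s'],s['position'],s['force'],s['moment'],s['opening']*87)
E
```

```text
cmd [ 0.4359 -0.3089  0.1741] 16.15
[0.264 0.208 0.   ] -0.0 dist 0.336
26.45 [ 0.4360279  -0.30940597  0.17568624] [-0.14127055 -0.51565577 -1.71846133] [-0.12632132  0.03477936 -0.04403412] 15.572207208304576
```

Pin lifted (about 1 N weight seen). Moving over the hinge.

Request:
apply_moves --motion "0.03 0.024 0 0 0 0 0.005;0.075 0.059 0 0 0 0 0.005;0.12 0.0945 0 0 0 0 0.005;0.165 0.13 0 0 0 0 0.005;0.21 0.1655 0 0 0 0 0.005;0.245 0.193 0 0 0 0 0.005;0.264 0.208 0 0 0 0 0.005;0.264 0.208 0 0 0 0 0.005"

```text
time_s: 27.45
position: [0.5623, 0.0038, 0.1743]
tcp_rot: [[-0.281, 0.96, -0.001], [0.96, 0.281, 0.0], [0.0, -0.001, -1.0]]
force: [-0.2, -0.8, -1.7]
opening: 0.172
```

Request:
apply_moves --motion "0 0 0 0 0 0 0.005;0 0 0 0 0 0 0.005;0 0 0 0 0 0 0.005;0 0 0.003 0 0 0 0.005;0 0 0.006 0 0 0 0.005;0 0 0.009 0 0 0 0.005;0 0 0.01 0 0 0 0.005;0 0 0.01 0 0 0 0.005"

```text
time_s: 28.45
position: [0.5622, 0.0022, 0.1644]
tcp_rot: [[-0.278, 0.961, -0.0], [0.961, 0.278, 0.0], [0.0, -0.0, -1.0]]
force: [0.8, -0.1, -1.0]
opening: 0.171
```

```bash
python3 mv.py set 0.264 0.208 0.01 0
python3 - <<'E'
from rig import bot
import cv2,json,numpy as np
s=bot.read_state(); print(s['time_s'],s['position'],s['force'],s['moment'],s['opening']*87,s['qvel'].round(2))
for n,b in (('scene',(140,240,190,320)),('side',(130,240,190,320))):
    im=bot.capture(n)[:,:,::-1]; cv2.imwrite(f'pics/{n}10.png',im)
    cv2.imwrite(f'pics/{n}10c.png',cv2.resize(im[b[0]:b[1],b[2]:b[3]],None,fx=5.4,fy=5.4,interpolation=cv2.INTER_CUBIC))
E
```

```text
cmd [0.5622 0.0025 0.1641] 16.15
28.45 [0.56221168 0.00222542 0.16439698] [ 0.84162355 -0.14874633 -1.02477193] [-0.0540572   0.02926503  0.02114475] 14.840330493057127 [ 0.03 -0.15 -0.16  0.01 -0.04  0.02]
```

View pics/scene10c.png

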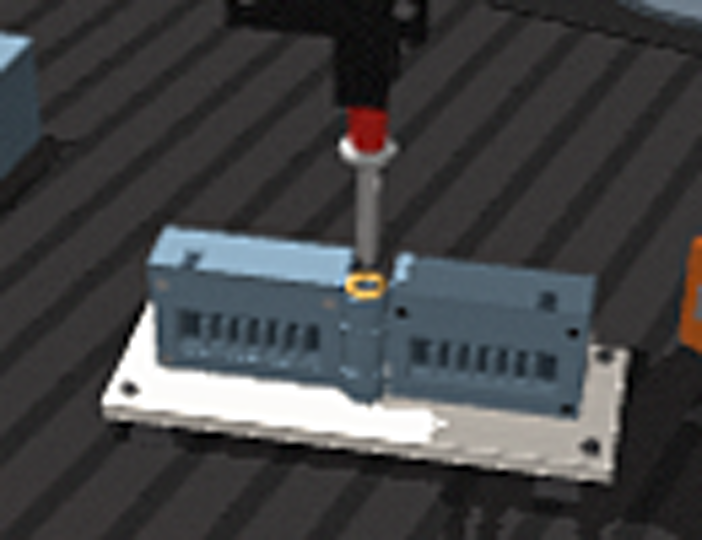

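View pics/side10c.png

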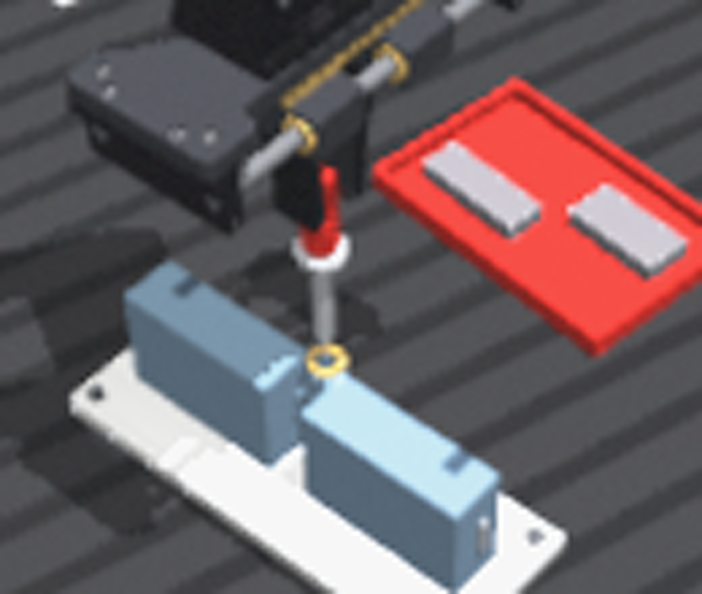

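Both views show the shank lined up over the bush (scene crop 368→366, side crop 325→327). Lowering slowly.

Request:
apply_moves --motion "0 0 0.003 0 0 0 0.005;0 0 0.006 0 0 0 0.005;0 0 0.008 0 0 0 0.005;0 0 0.01 0 0 0 0.005;0 0 0.012 0 0 0 0.005;0 0 0.013 0 0 0 0.005;0 0 0.014 0 0 0 0.005;0 0 0.014 0 0 0 0.005"

```text
time_s: 29.55
position: [0.5622, 0.0022, 0.1505]
tcp_rot: [[-0.278, 0.961, -0.0], [0.961, 0.278, 0.0], [0.0, -0.0, -1.0]]
force: [-0.6, 0.8, -0.2]
opening: 0.175
```

```bash
python3 mv.py set 0 0 0.014 0
python3 - <<'E'
from rig import bot
s=bot.read_state(); print(s['time_s'],s['position'],s['force'],s['moment'],s['opening']*87)
E
```

```text
cmd [0.5622 0.0025 0.1501] 16.15
29.55 [0.5622331  0.00218161 0.15050751] [-0.60843458  0.81449003 -0.1644453 ] [-0.06954008  0.06100131  0.04525412] 15.181867308109414
```

Request:
apply_moves --motion "0 0 0.0015 0 0 0 0.005;0 0 0.003 0 0 0 0.005;0 0 0.0045 0 0 0 0.005;0 0 0.006 0 0 0 0.005;0 0 0.0075 0 0 0 0.005;0 0 0.009 0 0 0 0.005;0 0 0.01 0 0 0 0.005;0 0 0.01 0 0 0 0.005"

```text
time_s: 30.55
position: [0.5622, 0.0022, 0.1405]
tcp_rot: [[-0.278, 0.961, -0.0], [0.961, 0.278, 0.0], [0.0, -0.0, -1.0]]
force: [-0.3, -1.1, -0.4]
opening: 0.168
```

```bash
python3 mv.py set 0 0 0.01 0
python3 - <<'E'
from rig import bot
s=bot.read_state(); print(s['time_s'],s['position'],s['force'],s['moment'],s['opening']*87)
E
```

```text
cmd [0.5622 0.0025 0.1401] 16.15
30.55 [0.56221052 0.00216525 0.14045251] [-0.27347046 -1.1310619  -0.40662436] [-0.04847144 -0.0239875  -0.02678402] 14.655090466634212
```

Request:
apply_moves --motion "0 0 0.0015 0 0 0 0.005;0 0 0.003 0 0 0 0.005;0 0 0.0045 0 0 0 0.005;0 0 0.006 0 0 0 0.005;0 0 0.0075 0 0 0 0.005;0 0 0.009 0 0 0 0.005;0 0 0.01 0 0 0 0.005;0 0 0.01 0 0 0 0.005"

```text
time_s: 31.55
position: [0.5622, 0.0022, 0.1305]
tcp_rot: [[-0.278, 0.961, -0.0], [0.961, 0.278, 0.0], [0.0, -0.0, -1.0]]
force: [0.5, -0.2, -0.2]
opening: 0.17
```

```bash
python3 mv.py set 0 0 0.01 0
python3 - <<'E'
from rig import bot
s=bot.read_state(); print(s['time_s'],s['position'],s['force'],s['moment'],s['opening']*87)
E
```

```text
cmd [0.5622 0.0025 0.1301] 16.15
31.55 [0.56220861 0.00216548 0.13045114] [ 0.53410171 -0.20759624 -0.23081899] [-0.04063421  0.03023975  0.04366832] 14.801259340984384
```

Request:
apply_moves --motion "0 0 0.0015 0 0 0 0.005;0 0 0.003 0 0 0 0.005;0 0 0.0045 0 0 0 0.005;0 0 0.006 0 0 0 0.005;0 0 0.0075 0 0 0 0.005;0 0 0.009 0 0 0 0.005;0 0 0.01 0 0 0 0.005;0 0 0.01 0 0 0 0.005"

```text
time_s: 32.55
position: [0.5622, 0.0022, 0.1204]
tcp_rot: [[-0.278, 0.961, -0.0], [0.961, 0.278, 0.0], [0.0, -0.0, -1.0]]
force: [1.1, -1.2, -1.9]
opening: 0.171
```

Request:
apply_moves --motion "0 0 0.0015 0 0 0 0.005;0 0 0.003 0 0 0 0.005;0 0 0.0045 0 0 0 0.005;0 0 0.006 0 0 0 0.005;0 0 0.0075 0 0 0 0.005;0 0 0.009 0 0 0 0.005;0 0 0.01 0 0 0 0.005;0 0 0.01 0 0 0 0.005"

```text
time_s: 33.55
position: [0.5622, 0.0022, 0.1104]
tcp_rot: [[-0.278, 0.961, -0.0], [0.961, 0.278, 0.0], [0.0, -0.0, -1.0]]
force: [-0.0, -1.1, -0.7]
opening: 0.177
```

```bash
python3 mv.py set 0 0 0.02 0
python3 - <<'E'
from rig import bot
s=bot.read_state(); print(s['time_s'],s['position'],s['force'],s['moment'],s['opening']*87)
E
```

```text
cmd [0.5622 0.0025 0.1101] 16.15
33.55 [0.56219311 0.00216028 0.11042198] [-0.03819804 -1.10958852 -0.67120954] [-0.16314953  0.0425736  -0.02087822] 15.41230360095579
```

Request:
apply_moves --motion "0 0 0.001 0 0 0 0.005;0 0 0.002 0 0 0 0.005;0 0 0.0035 0 0 0 0.005;0 0 0.005 0 0 0 0.005;0 0 0.0065 0 0 0 0.005;0 0 0.008 0 0 0 0.005;0 0 0.01 0 0 0 0.005;0 0 0.01 0 0 0 0.005"

```text
time_s: 34.55
position: [0.5621, 0.0022, 0.1003]
tcp_rot: [[-0.278, 0.961, -0.0], [0.961, 0.278, 0.0], [0.0, -0.0, -1.0]]
force: [-0.2, 0.1, -0.8]
opening: 0.172
```

```bash
python3 mv.py set 0 0 0.01 0
python3 - <<'E'
from rig import bot
import cv2
s=bot.read_state(); print(s['time_s'],s['position'],s['force'],s['moment'],s['opening']*87)
for n,b in (('scene',(150,240,200,320)),('side',(150,240,200,310))):
    im=bot.capture(n)[:,:,::-1]; cv2.imwrite(f'pics/{n}11.png',im)
    cv2.imwrite(f'pics/{n}11c.png',cv2.resize(im[b[0]:b[1],b[2]:b[3]],None,fx=6,fy=6,interpolation=cv2.INTER_CUBIC))
E
```

```text
cmd [0.5622 0.0025 0.1001] 16.15
34.55 [0.56213892 0.00217992 0.10032572] [-0.1915255   0.12325947 -0.80729648] [-0.14967723  0.06276759  0.00636723] 14.957918474764124
```

View pics/scene11c.png

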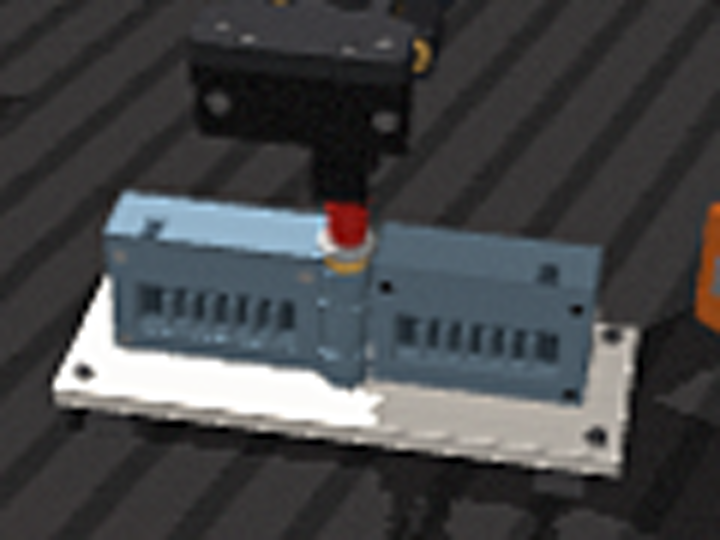

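View pics/side11c.png

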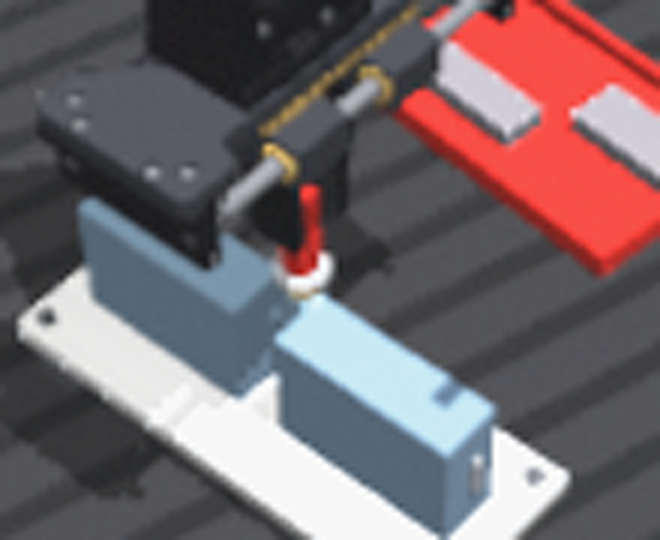

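Request:
apply_moves --motion "0 0 0.0005 0 0 0 0.005;0 0 0.001 0 0 0 0.005;0 0 0.0015 0 0 0 0.005;0 0 0.002 0 0 0 0.005;0 0 0.0025 0 0 0 0.005;0 0 0.003 0 0 0 0.005;0 0 0.0032 0 0 0 0.005;0 0 0.0032 0 0 0 0.005"

```text
time_s: 35.65
position: [0.5623, 0.0021, 0.0973]
tcp_rot: [[-0.278, 0.961, 0.0], [0.961, 0.278, 0.0], [0.0, 0.0, -1.0]]
force: [-0.4, -0.0, -1.4]
opening: 0.172
```

Request:
apply_moves --motion "0 0 0.0002 0 0 0 0.005;0 0 0.0004 0 0 0 0.005;0 0 0.0006 0 0 0 0.005;0 0 0.0008 0 0 0 0.005;0 0 0.001 0 0 0 0.005;0 0 0.001 0 0 0 0.005;0 0 0.001 0 0 0 0.005;0 0 0.001 0 0 0 0.005"

```text
time_s: 36.65
position: [0.5623, 0.0021, 0.0964]
tcp_rot: [[-0.278, 0.961, 0.0], [0.961, 0.278, -0.0], [-0.0, 0.0, -1.0]]
force: [-0.9, -0.1, 0.3]
opening: 0.169
```

Request:
apply_moves --motion "0 0 0.0002 0 0 0 0.005;0 0 0.0004 0 0 0 0.005;0 0 0.0006 0 0 0 0.005;0 0 0.0007 0 0 0 0.005;0 0 0.0007 0 0 0 0.005;0 0 0.0007 0 0 0 0.005;0 0 0.0007 0 0 0 0.005;0 0 0.0007 0 0 0 0.005"

```text
time_s: 37.65
position: [0.5624, 0.0021, 0.0963]
tcp_rot: [[-0.278, 0.961, 0.001], [0.961, 0.278, -0.0], [-0.0, 0.0, -1.0]]
force: [-1.4, -0.9, 6.2]
opening: 0.169
```

Request:
apply_moves --motion "0 0 0.0002 0 0 0 0.005;0 0 0.0004 0 0 0 0.005;0 0 0.0006 0 0 0 0.005;0 0 0.0008 0 0 0 0.005;0 0 0.001 0 0 0 0.005;0 0 0.001 0 0 0 0.005;0 0 0.001 0 0 0 0.005;0 0 0.001 0 0 0 0.005"

```text
time_s: 38.65
position: [0.5626, 0.002, 0.0963]
tcp_rot: [[-0.278, 0.96, 0.001], [0.96, 0.278, -0.0], [-0.001, 0.001, -1.0]]
force: [-2.6, -0.9, 12.1]
opening: 0.174
```

```bash
python3 mv.py set 0 0 0.0059 0
python3 - <<'E'
from rig import bot
s=bot.read_state(); print(s['time_s'],s['position'],s['force'],s['moment'],s['opening']*87)
E
```

```text
cmd [0.5622 0.0025 0.0942] 16.15
38.65 [0.56258484 0.0020352  0.09628142] [-2.58846759 -0.93026273 12.10157772] [-0.15582257  0.60765458 -0.01054564] 15.126391181446515
```

Request:
apply_moves --motion "0 0 0.0002 0 0 0 0.005;0 0 0.0004 0 0 0 0.005;0 0 0.0006 0 0 0 0.005;0 0 0.0008 0 0 0 0.005;0 0 0.001 0 0 0 0.005;0 0 0.0012 0 0 0 0.005;0 0 0.0012 0 0 0 0.005;0 0 0.0012 0 0 0 0.005"

```text
time_s: 39.65
position: [0.5627, 0.002, 0.0962]
tcp_rot: [[-0.278, 0.96, 0.002], [0.96, 0.278, -0.001], [-0.001, 0.002, -1.0]]
force: [-4.8, -0.2, 19.0]
opening: 0.174
```

Request:
apply_moves --motion "0 0 0.0002 0 0 0 0.005;0 0 0.0004 0 0 0 0.005;0 0 0.0006 0 0 0 0.005;0 0 0.0008 0 0 0 0.005;0 0 0.0008 0 0 0 0.005;0 0 0.0008 0 0 0 0.005;0 0 0.0008 0 0 0 0.005;0 0 0.0008 0 0 0 0.005"

```text
time_s: 40.65
position: [0.5628, 0.002, 0.0958]
tcp_rot: [[-0.279, 0.96, 0.002], [0.96, 0.279, -0.001], [-0.001, 0.002, -1.0]]
force: [-6.1, 0.3, 20.7]
opening: 0.17
```

```bash
python3 mv.py set 0 0 0.002 0
python3 - <<'E'
from rig import bot
s=bot.read_state(); print(s['time_s'],s['position'],s['force'],s['moment'],s['opening']*87)
E
```

```text
cmd [0.5622 0.0025 0.0922] 16.15
40.65 [0.56278161 0.00198073 0.09575383] [-6.06771315  0.32611098 20.73509055] [-0.10857747  1.05126956 -0.00727768] 14.800273104569746
```

Request:
apply_moves --motion "0 -0.0003 0.0002 0 0 0 0.005;0 -0.0006 0.0004 0 0 0 0.005;0 -0.0006 0.0006 0 0 0 0.005;0 -0.0006 0.0008 0 0 0 0.005;0 -0.0006 0.001 0 0 0 0.005;0 -0.0006 0.0012 0 0 0 0.005;0 -0.0006 0.0012 0 0 0 0.005;0 -0.0006 0.0012 0 0 0 0.005"

```text
time_s: 41.65
position: [0.5628, 0.0019, 0.0947]
tcp_rot: [[-0.278, 0.96, 0.003], [0.96, 0.278, -0.001], [-0.001, 0.003, -1.0]]
force: [-4.9, 0.4, 21.3]
opening: 0.172
```

```bash
python3 mv.py set 0 -0.0006 0.0012 0
python3 - <<'E'
from rig import bot
import cv2
s=bot.read_state(); print(s['time_s'],s['position'],s['force'],s['moment'],s['opening']*87)
for n,b in (('scene',(150,240,200,320)),('side',(150,240,200,310))):
    im=bot.capture(n)[:,:,::-1]; cv2.imwrite(f'pics/{n}12.png',im)
    cv2.imwrite(f'pics/{n}12c.png',cv2.resize(im[b[0]:b[1],b[2]:b[3]],None,fx=6,fy=6,interpolation=cv2.INTER_CUBIC))
E
```

```text
cmd [0.5617 0.0024 0.091 ] 16.15
41.65 [0.56278663 0.00192477 0.09474726] [-4.90764067  0.36756623 21.3335869 ] [-0.05956984  0.89956159  0.01048843] 14.936245895096784
```

View pics/scene12c.png

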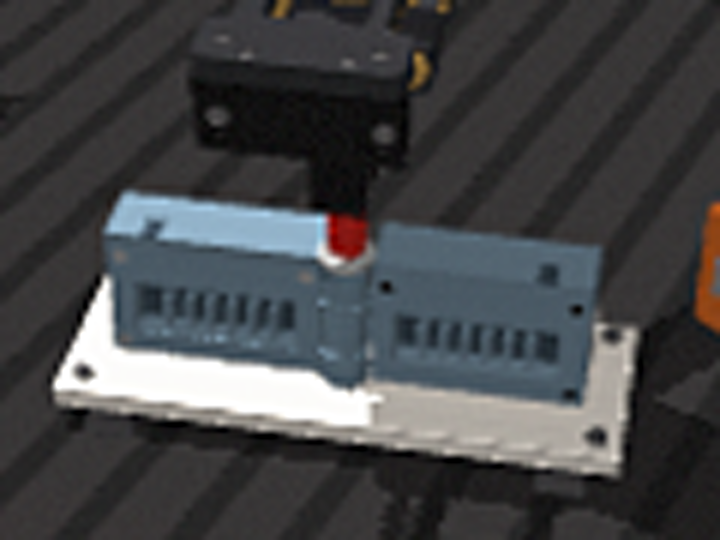

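View pics/side12c.png

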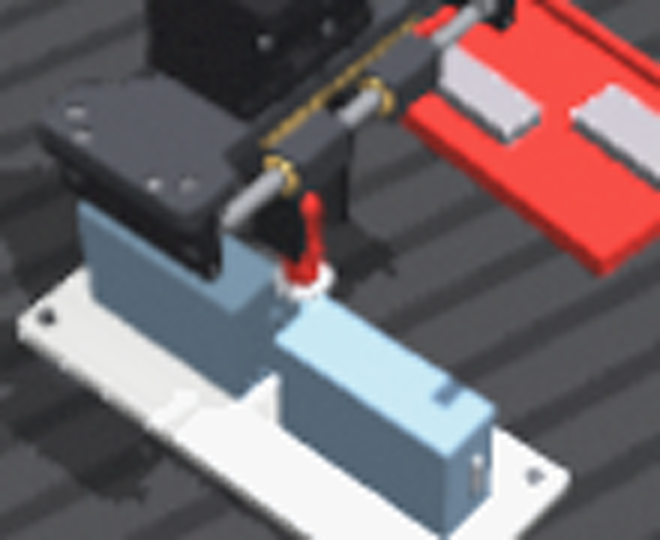

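The bush is sliding at about 21 N and is no longer visible under the flange (347,262 in the scene crop). Continuing in small steps.

Request:
apply_moves --motion "0 0 0.0002 0 0 0 0.005;0 0 0.0004 0 0 0 0.005;0 0 0.0006 0 0 0 0.005;0 0 0.0008 0 0 0 0.005;0 0 0.001 0 0 0 0.005;0 0 0.001 0 0 0 0.005;0 0 0.001 0 0 0 0.005;0 0 0.001 0 0 0 0.005"

```text
time_s: 42.75
position: [0.5628, 0.0019, 0.0937]
tcp_rot: [[-0.278, 0.96, 0.003], [0.96, 0.278, -0.001], [-0.001, 0.003, -1.0]]
force: [-5.4, 0.2, 20.9]
opening: 0.169
```

Request:
apply_moves --motion "0 0 0.0002 0 0 0 0.005;0 0 0.0003 0 0 0 0.005;0 0 0.0004 0 0 0 0.005;0 0 0.0005 0 0 0 0.005;0 0 0.0006 0 0 0 0.005;0 0 0.0006 0 0 0 0.005;0 0 0.0006 0 0 0 0.005;0 0 0.0006 0 0 0 0.005"

```text
time_s: 43.75
position: [0.5628, 0.0019, 0.0937]
tcp_rot: [[-0.278, 0.96, 0.003], [0.96, 0.278, -0.001], [-0.002, 0.003, -1.0]]
force: [-5.1, -0.4, 24.3]
opening: 0.168
```

```bash
python3 mv.py set 0 0 0.0016 0
python3 - <<'E'
from rig import bot
s=bot.read_state(); print(s['time_s'],s['position'],s['force'],s['moment'],s['opening']*87)
E
```

```text
cmd [0.5617 0.0024 0.0894] 16.15
43.75 [0.56279367 0.00190247 0.09369938] [-5.05236687 -0.37990171 24.3337219 ] [-0.02715763  1.08801941  0.00545567] 14.635088103127952
```

Request:
apply_moves --motion "0 0 0.0002 0 0 0 0.005;0 0 0.0003 0 0 0 0.005;0 0 0.0004 0 0 0 0.005;0 0 0.0005 0 0 0 0.005;0 0 0.0005 0 0 0 0.005;0 0 0.0005 0 0 0 0.005;0 0 0.0005 0 0 0 0.005;0 0 0.0005 0 0 0 0.005"

```text
time_s: 44.75
position: [0.5628, 0.0019, 0.0936]
tcp_rot: [[-0.278, 0.96, 0.004], [0.96, 0.278, -0.001], [-0.002, 0.003, -1.0]]
force: [-6.4, 1.2, 27.5]
opening: 0.173
```

```bash
python3 mv.py set 0 0 0.0005 0
python3 - <<'E'
from rig import bot
import cv2
s=bot.read_state(); print(s['time_s'],s['position'],s['force'],s['moment'],s['opening']*87)
for n,b in (('scene',(170,220,225,295)),('side',(180,220,220,275))):
    im=bot.capture(n)[:,:,::-1]; cv2.imwrite(f'pics/{n}13.png',im)
    cv2.imwrite(f'pics/{n}13c.png',cv2.resize(im[b[0]:b[1],b[2]:b[3]],None,fx=10,fy=10,interpolation=cv2.INTER_CUBIC))
E
```

```text
cmd [0.5617 0.0024 0.0889] 16.15
44.75 [0.56279141 0.00189391 0.09364406] [-6.38596673  1.16353473 27.52410156] [-0.03023813  1.1858205   0.0777309 ] 15.053014193100967
```

View pics/scene13c.png

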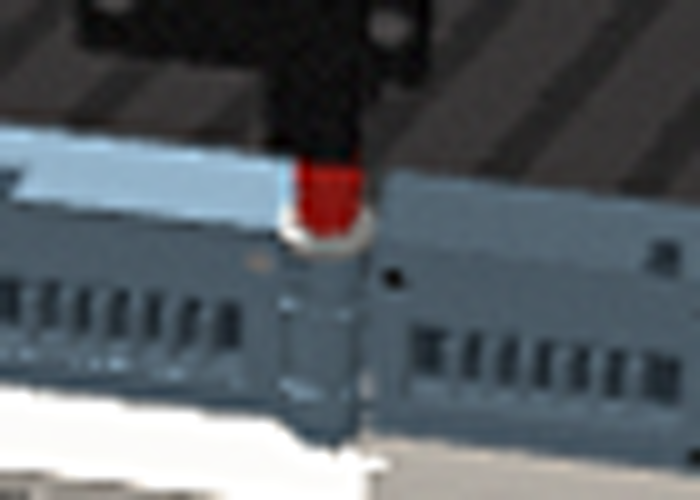

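The flange is home: the force rose to 27.5 N with no further motion. Now I'll unload to neutral, open and withdraw.

Request:
apply_moves --motion "0 0.0003 -0.0015 0 0 0 0.005;0 0.0006 -0.003 0 0 0 0.005;0 0.0006 -0.004 0 0 0 0.005;0 0.0006 -0.004 0 0 0 0.005;0 0.0006 -0.004 0 0 0 0.04;0 0.0006 -0.004 0 0 0 0.04;0 0.0006 -0.004 0 0 0 0.04;0 0.0006 -0.004 0 0 0 0.04"

```text
time_s: 45.85
position: [0.5622, 0.0022, 0.093]
tcp_rot: [[-0.278, 0.961, -0.0], [0.961, 0.278, 0.0], [0.0, -0.0, -1.0]]
force: [0.0, -0.0, 0.2]
opening: 0.451
```

```bash
python3 mv.py set 0 0.0006 -0.004 0
python3 - <<'E'
from rig import bot
s=bot.read_state(); print(s['time_s'],s['position'],s['force'],s['opening']*87)
E
```

```text
cmd [0.5622 0.0025 0.0929] 16.15
45.85 [0.56217985 0.00221641 0.09301543] [ 0.01439348 -0.01262738  0.1894415 ] 39.28035681559285
```

Open at 39 mm with zero force. Withdraw upward, then shift so the wrist camera looks straight down on the pin.

Request:
apply_moves --motion "0 0 -0.005 0 0 0 0.04;0 0 -0.02 0 0 0 0.04;0 0 -0.045 0 0 0 0.04;0 0 -0.07 0 0 0 0.04;-0.03 0 -0.08 0 0 0 0.04;-0.06 0 -0.08 0 0 0 0.04;-0.069 0 -0.08 0 0 0 0.04;-0.069 0 -0.08 0 0 0 0.04"

```text
time_s: 46.85
position: [0.5813, -0.0642, 0.1736]
tcp_rot: [[-0.277, 0.961, -0.0], [0.961, 0.277, 0.0], [0.0, 0.0, -1.0]]
force: [-0.1, 0.1, -0.1]
opening: 0.459
```

```bash
python3 mv.py set -0.069 0 -0.08 0
python3 - <<'E'
from rig import bot
import cv2
from h import *
s=bot.read_state(); c=bot.get_calibration('wrist'); print(s['time_s'],s['position'],s['force'])
im=bot.capture('wrist')[:,:,::-1]; cv2.imwrite('pics/w14.png',im)
for x in(.0832,.129): print(proj(c,[.5622,.0021,x],True))
cv2.imwrite('pics/w14c.png',cv2.resize(im[80:160,200:310],None,fx=7,fy=7,interpolation=cv2.INTER_CUBIC))
for n,b in (('scene',(160,230,215,305)),('side',(160,230,200,290))):
    im=bot.capture(n)[:,:,::-1]; cv2.imwrite(f'pics/{n}14.png',im)
    cv2.imwrite(f'pics/{n}14c.png',cv2.resize(im[b[0]:b[1],b[2]:b[3]],None,fx=8,fy=8,interpolation=cv2.INTER_CUBIC))
for n in ("short_pin_grip","release_bottle","parts_tray","hex_key"):
    print(n,[(np.round(r['point'],3),round(r['p'],2)) for r in bot.find_in(n,'scene')][:1])
E
```

```text
cmd [ 0.5814 -0.0638  0.1729] 16.15
46.85 [ 0.58128088 -0.06416231  0.17364001] [-0.09788707  0.09666416 -0.1243307 ]
[[251.76356859 115.06920991]]
[[251.74643545 115.16768848]]
short_pin_grip [(array([ 0.513, -0.295,  0.09 ]), 0.61)]
release_bottle [(array([ 0.769, -0.14 ,  0.071]), 0.73)]
parts_tray [(array([0.759, 0.091, 0.007]), 0.98)]
hex_key [(array([0.716, 0.306, 0.008]), 0.93)]
```

View pics/w14c.png

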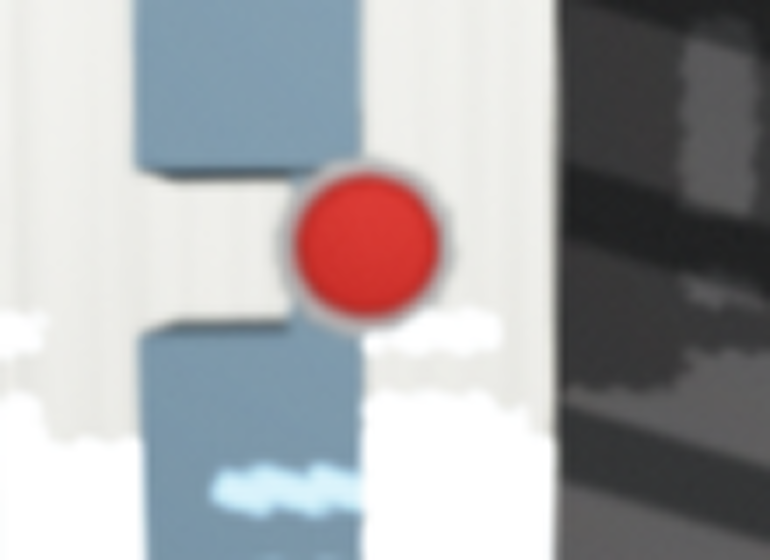

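View pics/scene14c.png

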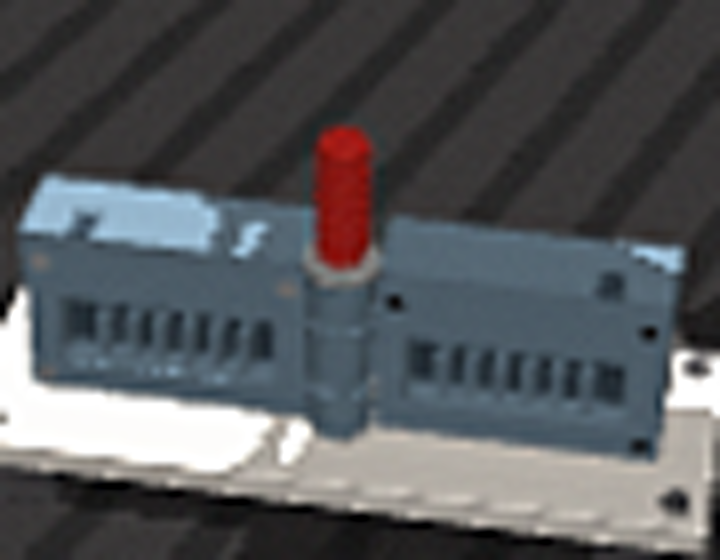

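View pics/side14c.png

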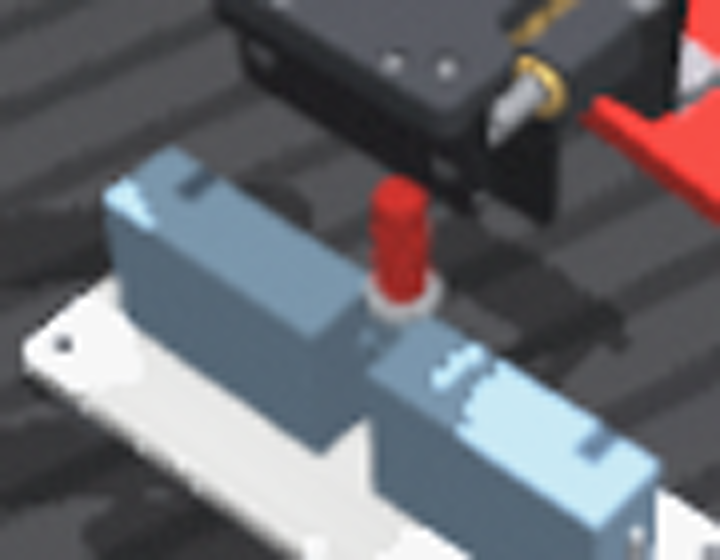

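```bash
python3 -c "
from rig import bot
print(bot.read_state()['time_s']); print(bot.hand_in())"
```

```text
47.2
the job is handed in; nothing more can be done
None
```

The mould is back together, and I handed the job in at 47.2 s of the 70 s. No verdict was reported.

**Loose half:** I set the blue-grey half on the plate and slid its knuckle in until I felt the end stop at about 5 N. I then backed off about 1 mm and let go. The wrist camera then saw straight down through all three bores.

**Pin:** The red-handled pin went through all three knuckles with almost no force. The bush slid down at about 21 N over about 2.7 mm. The flange then stopped hard, with the wrist force rising to 27.5 N and no more movement. The stop was within about 0.1 mm of the height I had worked out for the rim.

**Last checks:**
- After I let go, the wrist force read about zero.
- The handle appeared at most about 1 mm off the hinge axis, the pin stood upright, and no brass showed under the flange.
- The network's positions for the black pin, bottle, tray and hex key were within about 6 mm of the first look, about what it normally wanders.

**Disagreements:**
- The end stop came about 1 mm further in than the camera measurement predicted, so I went by feel.
- The first back-off fell about 0.65 mm short, probably from friction on the plate. I lifted the half slightly and set it down again.
- I did not measure the flange seating directly; it rests on the hard stop, the height match and the pictures.

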